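# Set out the handed brackets in the fitting case

## Task

Set out the fitting case for mounting the hull's brackets. First take the sanding block off the shut lid and lay it flat on the bench; then raise the stiff lid by its bar and leave it standing about 110 degrees open, leaning back a little past upright, so that the chart inside can be read; then sort all the aluminium brackets, those on the bench and any lying in the wrong bay, left-hand ones into the left bay and right-hand ones into the right bay, none on top of another. Leave everything else where it stands.

Things in the scene. Friction and masses are not known exactly. Their poses are not given: they have to be found in the camera images.
- case: plywood case 155 (x) by 260 (y) by 45 mm tall, fixed on the bench; origin under its centre, x towards its hinged back, y to its left as the robot sees it, z up. Walls 5 mm, floor 4 mm; a 5 mm wall 39 mm tall at y = 0 parts it into a left bay (y > 0) and a right bay (y < 0), each 145 x 122 mm inside.
- left_bay (a point): centre of the left bay's inner floor, 4 mm above the bench, axes as the case
- right_bay (a point): centre of the right bay's inner floor, 4 mm above the bench, axes as the case
- lid (a joint): angle of the lid in rad: 0 shut, 1.57 upright, 2.6 at its stop. The hinge is stiff: the lid stays where it is left and takes about 4 N at its bar to raise. A plywood board 155 x 260 x 9 mm lying on the case's rim when shut; a paper chart on its inside shows the outlines of the two hands, each over its bay.
- lid_bar (a point): middle of the lid's round steel bar, 10 mm thick, 114 mm long along the point's y, held 34 mm ahead of the lid's front edge (29 mm free between) by two arms at y = +-50 mm; 49.9 mm above the bench when shut. It swings with the lid about the hinge at 189 mm radius, up and towards the back.
- lid_hinge (a point): middle of the lid's hinge line, on the top back edge of the case; the line runs along the case's y axis
- block_mid (a point): centre of the wooden sanding block, 36 x 70 x 26 mm (x, y, z of the point), z up; it starts lying flat on the shut lid, whose top is 54.5 mm above the bench
- left_1_mid (a point): left-hand bracket 1 (None if absent): plain aluminium, 50 g. Site in the web's middle, 15 mm above the underside, z up, x to the tall end. Web 52 long, 8 thick, 30 tall from x=0 to +26, sloping to 13 at x=-26 mm; foot plate 52x20x6 mm under it, y from -4 to +16. On its foot, tall end away from you, the foot sticks out to the left. Starts on the bench.
- left_2_mid (a point): left-hand bracket 2 (None if absent): plain aluminium, 50 g. Site in the web's middle, 15 mm above the underside, z up, x to the tall end. Web 52 long, 8 thick, 30 tall from x=0 to +26, sloping to 13 at x=-26 mm; foot plate 52x20x6 mm under it, y from -4 to +16. On its foot, tall end away from you, the foot sticks out to the left. Starts on the bench.
- left_3_mid (a point): left-hand bracket 3 (None if absent): plain aluminium, 50 g. Site in the web's middle, 15 mm above the underside, z up, x to the tall end. Web 52 long, 8 thick, 30 tall from x=0 to +26, sloping to 13 at x=-26 mm; foot plate 52x20x6 mm under it, y from -4 to +16. On its foot, tall end away from you, the foot sticks out to the left. Starts in the case's right bay.
- right_1_mid (a point): right-hand bracket 1 (None if absent): plain aluminium, 50 g. Site in the web's middle, 15 mm above the underside, z up, x to the tall end. Web 52 long, 8 thick, 30 tall from x=0 to +26, sloping to 13 at x=-26 mm; foot plate 52x20x6 mm under it, y from -16 to +4. On its foot, tall end away from you, the foot sticks out to the right. Starts on the bench.
- right_2_mid (a point): right-hand bracket 2 (None if absent): plain aluminium, 50 g. Site in the web's middle, 15 mm above the underside, z up, x to the tall end. Web 52 long, 8 thick, 30 tall from x=0 to +26, sloping to 13 at x=-26 mm; foot plate 52x20x6 mm under it, y from -16 to +4. On its foot, tall end away from you, the foot sticks out to the right. Starts on the bench.
- right_3_mid (a point): right-hand bracket 3 (None if absent): plain aluminium, 50 g. Site in the web's middle, 15 mm above the underside, z up, x to the tall end. Web 52 long, 8 thick, 30 tall from x=0 to +26, sloping to 13 at x=-26 mm; foot plate 52x20x6 mm under it, y from -16 to +4. On its foot, tall end away from you, the foot sticks out to the right. Starts in the case's right bay.
- glue_bottle: bystander: white glue bottle with a green tip, 31 mm wide, 84 mm tall, origin under its centre
- paint_pot: bystander: small paint pot with a black lid, 32 mm wide, 42 mm tall, origin under its centre
- masking_tape: bystander: roll of masking tape lying flat, 102 mm across, 25 mm tall, origin under its centre

How it is judged:
On the way, in this order (a step that is already met when the one before it is completed fails the run):
1. the sanding block lies flat on the bench while the lid is still shut (height (world z) of block_mid between 0.005 and 0.022 m and angle between block_mid's own z axis and vertical below 0.2 rad and linear speed of sand_block below 0.02 m/s and value of joint lid below 0.1 rad), for 0.2 s.
2. the lid stands about 110 degrees open (value of joint lid between 1.78 and 2.06 rad and velocity of joint lid below 0.1 rad/s), for 0.3 s.
At the end, for the whole second after the job is handed in: The lid stands 102 to 118 degrees open (1.78 to 2.06 rad), the sanding block lies flat on the bench, and every left-hand bracket is at rest in the left bay, every right-hand one in the right bay, low in the bay (mid-point under 34 mm in the case's frame, so not on top of another) (value of joint lid between 1.78 and 2.06 rad and height (world z) of block_mid between 0.005 and 0.022 m and angle between block_mid's own z axis and vertical below 0.2 rad and linear speed of each of sand_block, left_1, left_2, left_3, right_1, right_2, right_3 below 0.02 m/s and x of left_1_mid in the frame of case between -0.0725 and 0.0725 m and z of left_1_mid in the frame of case between 0.003 and 0.034 m and y of left_1_mid in the frame of case between 0.003 and 0.125 m and x of left_2_mid in the frame of case between -0.0725 and 0.0725 m and z of left_2_mid in the frame of case between 0.003 and 0.034 m and y of left_2_mid in the frame of case between 0.003 and 0.125 m and x of left_3_mid in the frame of case between -0.0725 and 0.0725 m and z of left_3_mid in the frame of case between 0.003 and 0.034 m and y of left_3_mid in the frame of case between 0.003 and 0.125 m and x of right_1_mid in the frame of case between -0.0725 and 0.0725 m and z of right_1_mid in the frame of case between 0.003 and 0.034 m and y of right_1_mid in the frame of case between -0.125 and -0.003 m and x of right_2_mid in the frame of case between -0.0725 and 0.0725 m and z of right_2_mid in the frame of case between 0.003 and 0.034 m and y of right_2_mid in the frame of case between -0.125 and -0.003 m and x of right_3_mid in the frame of case between -0.0725 and 0.0725 m and z of right_3_mid in the frame of case between 0.003 and 0.034 m and y of right_3_mid in the frame of case between -0.125 and -0.003 m); the robot touches nothing.
It fails at once if the glue bottle is pushed more than 3 cm or knocked over (distance of glue_bottle from where it was at the start of the episode above 0.03 m or angle between glue_bottle's own z axis and vertical above 0.5 rad).
It fails at once if the paint pot is pushed more than 3 cm or knocked over (distance of paint_pot from where it was at the start of the episode above 0.03 m or angle between paint_pot's own z axis and vertical above 0.5 rad).
It fails at once if the masking tape is pushed more than 3 cm or knocked over (distance of masking_tape from where it was at the start of the episode above 0.03 m or angle between masking_tape's own z axis and vertical above 0.5 rad).
Of left_1, left_2, left_3, right_1, right_2, right_3 only 5 to 6 are there at a start; the rules pass over those that are not, and their reading is None.
At some moment in a run one of left_1, left_2, right_1, right_2 may be knocked a few centimetres aside while the robot is not near it.
Once in a run the grip may slacken for a moment while it holds something.
It also fails if it takes over 210 s, if anything falls off the work surface, if the arm or the gripper's body presses on something with over 40 N, if the wrist force passes 120 N, or if a joint passes its speed limit or range.

## Robot

A 7-joint arm with a two-finger parallel gripper is mounted at the origin on a cart in front of the work surface, level with it; the furniture and walls round the work are solid. World frame = base frame: x ahead of the robot, y to its left, z up, the work surface at z = 0. Lengths are in m, angles in rad, forces in N, time in s.
With the tool pointing down it reaches from about 0.425 to 0.925 m from the base axis. Payload 6.8 kg.
Tool frame: the origin (TCP) lies on the front face of the gripper's body, between the roots of the fingers; the fingertips stand 73 mm ahead of it and the grasp point (between the pads) lies 54 mm ahead of it; z points along the fingers, y is the direction in which the jaws open and shut (so a half turn about z gives the same grasp; the last joint's range is limited). The gripper opens to 85 mm and grips with 20 to 120 N. Pads are 22 mm wide; open, the fingers measure 114 mm over their backs; the gripper's body (76 mm by 85 mm) begins 54 mm behind the grasp point. The pads swing forward as they close: fully open they stand 13 mm farther back than shut.
Start: joints at [-1.341, 0.477, 0.022, 1.555, -0.011, 1.109, -0.083], TCP at [0.224, 0.637, 0.304] pointing down, gripper open.
Joint ranges: [-2.96, 2.96], [-0.34, 2.1], [-1.41, 1.46], [0.24, 2.44], [-1.37, 4.51], [0.17, 1.92], [-2.96, 2.96]. Speed limits (rad/s): [2.39, 2.39, 3.14, 3.14, 3.14, 3.14, 3.14].

## Interface

Orientations are given as a unit quaternion [w, x, y, z].
In Python, from station import get_obs, read_camera, hand_in, spot_in, cut_out, spot_point gives the robot as it stands. The module is installed in compiled form; this text tells all that it offers.
- The arm moves only by the tool move_arm, never from a script. Its arguments are lists of equal length, an entry for each row: "gripper": the opening, from 0 (shut) to 1 (fully open); "xyz": the shift along the tool's x, y, z in cm, a list of three; "twist": the turn about the tool's z in rad. A call has 1 to 5 rows; each row is the pose to reach, as a shift and turn from the pose commanded when the call began, along the tool's axes at that moment; what a row does not reach only later rows make up. A row lasts 1/12 s, in which the tool goes at most 41.7 mm and 7.16 degrees, less where a joint would pass 70% of its speed; a pose out of reach is approached as far as the arm can. A call with a gripper value outside its range is refused whole. The fingers move at their own pace and stop on an object; "squeeze" is the grip in N (left out, the last holds). Time passes only in rows, so rows that repeat a pose let the fingers close. It gives the time, the measured TCP pose, the force and the opening at its end, in the units of the state.
- get_obs(): the state, without advancing time (a new reading comes with each control period).
- read_camera(name): name is "scene" or "top"; returns a dict with "pixels" (384x512x3 uint8, red, green, blue), "fx", "fy", "cx", "cy" (pixels), "R" (3x3) and "t" (3): a world point X has camera coordinates R X + t. Camera axes: x right, y down, z forward; pixel columns grow to the right and rows downward; lengths in m; the calibration is good to about 2 mm. A picture is of the moment at which its call begins. There is no depth.
- hand_in(): hands the job in, once; it reports no verdict.
Trained networks look in the newest picture that a camera, given by its name, has taken for a name from the list of things; names that differ only in an ending like _2 or _b are one class to them, and where a whole thing is asked for, a point or a joint stands for the part that bears it (a point fixed in the world has none). Each returns a list of dicts, best first, with "p" (0 to 1); they miss things now and then, are a little off and sometimes report something else, mostly with a low value. They report only what shows in the picture. A call takes as long as a camera call.
- spot_in(query, camera): "centre" ([x, y, z] in m, in world coordinates, good to about 4 mm: the middle of the surface that is visible of it).
- cut_out(query, camera): "pixels" (384x512 bool, what is visible of it).
- spot_point(query, camera): "centre" ([x, y, z] in m, in world coordinates, good to about 4 mm: a listed point, or the origin of a listed thing).
The state is a dict: "t": time; "q": joint angles; "joint_vel": joint speeds; "joint_torque": joint torques, N m; "eef_pos": TCP position; "tool_rot": TCP orientation; "contact_force": force on the tool from outside, world axes, zero at the start; "torque": the same for the moment, N m; "gripper_width": opening from 0.0 (shut) to 1.0 (fully open).
Only numpy, scipy, OpenCV 4.12 (cv2) and the standard library are available. Lean on these libraries where they do the work, as an engineer would, in place of code of your own. Each camera call takes 0.05 s, during which the arm holds its last target.

## Working session

There is one attempt and no reset: what is moved stays moved. The work goes in short steps, Python scripts to look and compute and a tool call to move; the robot and the scene stay as the last step left them, time stands still between calls to the robot, and variables do not carry over. Pictures are saved under pics/ and viewed, and the job is handed in when it is done.

Besides the shell and the picture viewer there is one more tool, called as a command line: name --pt "numbers of a row" for each row, then --argument value for the rest. move_arm: Moves the arm, as the interface text tells. Its arguments: {"type":"object","properties":{"gripper":{"type":"array","items":{"type":"number"}},"xyz":{"type":"array","items":{"type":"array","items":{"type":"number"}}},"twist":{"type":"array","items":{"type":"number"}},"squeeze":{"type":"number"}},"required":["gripper","xyz","twist"]}

```bash
mkdir -p pics; python3 - <<'E'
from station import *
import cv2
o=get_obs();print(o)
for n in("scene","top"):
    c=read_camera(n);cv2.imwrite(f"pics/{n}0.png",cv2.resize(c["pixels"][:,:,::-1],(800,600)));print(n,c["fx"],c["R"],c["t"])
E
```

```text
{'t': 0.0, 'q': array([-1.34106419,  0.47778989,  0.0223541 ,  1.55644924, -0.01150302,
        1.10925829, -0.08309261]), 'joint_vel': array([-9.84215634e-04,  3.93354955e-04,  2.63216785e-04,  3.35296176e-04,
        6.70661195e-05, -4.20039909e-04,  6.97044281e-04]), 'joint_torque': array([ 1.60735271e-04, -5.96444285e+01,  1.60823710e+00, -2.81199110e+01,
        1.24725714e-02,  9.12841293e-03,  1.42596471e-05]), 'eef_pos': array([0.22358627, 0.63641866, 0.30293364]), 'tool_rot': array([-8.21772444e-05,  1.68106527e-01,  9.85768435e-01, -8.84387930e-04]), 'contact_force': array([ 0.54045515, -0.79078726,  0.21434139]), 'torque': array([ 0.01285268, -0.02885157, -0.002368  ]), 'gripper_width': 0.9992675222497253}
scene 347.4099348627731 [[-0.62393179 -0.78143352 -0.00841353]
 [-0.41375386  0.33945485 -0.84473555]
 [ 0.66296068 -0.52357623 -0.53511781]] [0.39156507 0.28481916 1.04987896]
top 376.3820863184017 [[-1.79538597e-02 -9.99835728e-01 -2.48527217e-03]
 [-9.89196815e-01  1.81244077e-02 -1.45468783e-01]
 [ 1.45489931e-01 -1.53302813e-04 -9.89359721e-01]] [0.06666171 0.53718732 1.20591592]
```

View pics/scene0.png

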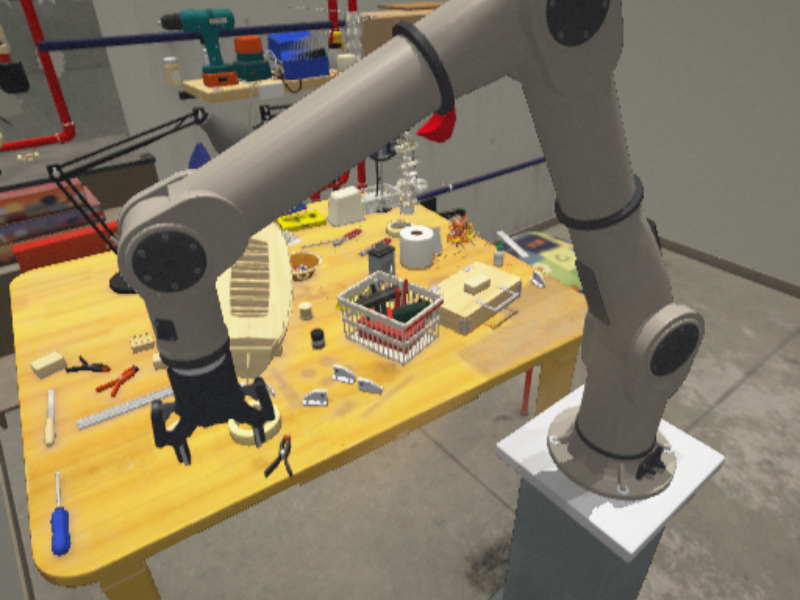

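View pics/top0.png

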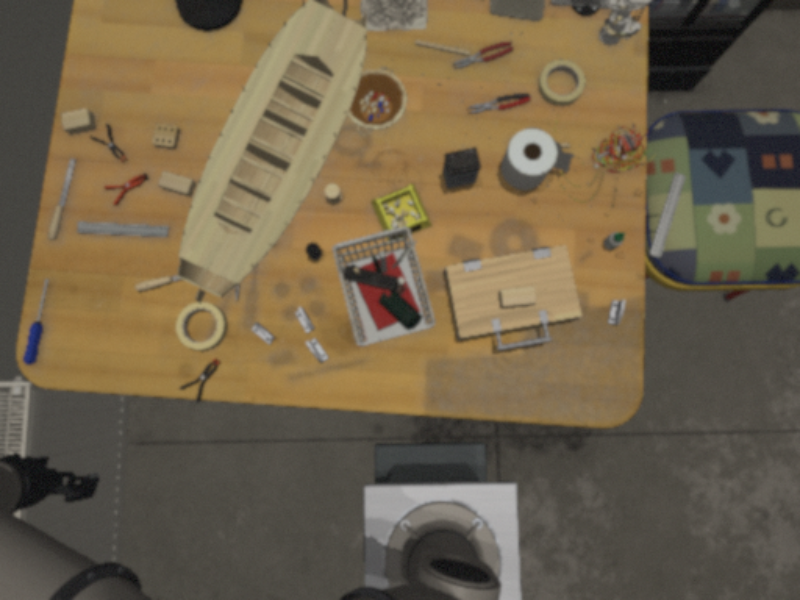

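```bash
python3 - <<'E'
from station import *
import numpy as np
np.set_printoptions(precision=4,suppress=True)
read_camera("top");read_camera("scene")
for q in ["case","lid_bar","lid_hinge","block_mid","left_1_mid","right_1_mid","left_bay","right_bay","glue_bottle","paint_pot","masking_tape"]:
    for c in("top","scene"):
        print(q,c,[(np.array(d["centre"]).round(4).tolist(),round(d["p"],2)) for d in spot_point(q,c)])
E
```

```text
case top [([0.5442, -0.163, 0.0015], 0.69)]
case scene [([0.5496, -0.1627, 0.0017], 0.95), ([0.4874, 0.5029, -0.0014], 0.61), ([0.5036, 0.2797, 0.0114], 0.5)]
lid_bar top [([0.4398, -0.182, 0.053], 0.88)]
lid_bar scene [([0.6481, 0.2641, -0.0017], 0.67), ([0.4357, -0.1765, 0.0539], 0.64)]
lid_hinge top []
lid_hinge scene [([0.6259, -0.1475, 0.0472], 0.57)]
block_mid top [([0.5338, -0.1748, 0.0674], 0.84)]
block_mid scene [([0.5353, -0.1654, 0.0659], 0.57)]
left_1_mid top [([0.5051, 0.2757, 0.0181], 0.55)]
left_1_mid scene [([0.5057, 0.2816, 0.0122], 0.65)]
right_1_mid top []
right_1_mid scene [([0.4294, 0.2609, 0.0142], 0.61)]
left_bay top [([0.4381, -0.1813, 0.0496], 0.53)]
left_bay scene [([0.5394, -0.1004, 0.0025], 0.56)]
right_bay top []
right_bay scene [([0.5605, -0.2218, 0.0079], 0.77), ([0.4378, -0.1796, 0.0505], 0.29), ([0.5031, 0.2802, 0.0117], 0.24)]
glue_bottle top [([0.6572, -0.3883, -0.004], 0.58)]
glue_bottle scene [([0.6648, -0.3938, 0.0036], 0.59)]
paint_pot top [([0.6503, 0.2635, 0.0002], 0.39), ([0.4878, 0.5067, 0.0043], 0.26)]
paint_pot scene [([0.6464, 0.2596, 0.0004], 0.57)]
masking_tape top [([0.4881, 0.5059, 0.0023], 0.86), ([0.4405, -0.183, 0.0524], 0.42)]
masking_tape scene [([0.4927, 0.5007, -0.001], 0.75), ([0.5018, -0.3908, 0.0139], 0.49)]
```

The top view shows the case at about (515,295) px with the block at (517,297) on its lid. There are four brackets on the bench at about (262,333), (304,320), (316,350) and (617,312). I'll zoom in to see which hand each one is.

```bash
cat > h.py <<'E'
from station import *
import numpy as np, cv2
from scipy.spatial.transform import Rotation as Rn
np.set_printoptions(precision=4,suppress=True)
def pix2w(c,u,v,z):
    R,t=np.array(c["R"]),np.array(c["t"])
    d=R.T@np.array([(u-c["cx"])/c["fx"],(v-c["cy"])/c["fy"],1.]);o=-R.T@t
    return o+d*(z-o[2])/d[2]
def w2pix(c,X):
    p=np.array(c["R"])@np.array(X,float)+np.array(c["t"]);return np.array([c["fx"]*p[0]/p[2]+c["cx"],c["fy"]*p[1]/p[2]+c["cy"]])
def crop(c,X,h,s,name):
    u,v=w2pix(c,X).astype(int);u0,v0=max(u-h,0),max(v-h,0);im=c["pixels"][v0:v+h,u0:u+h,::-1]
    im=cv2.resize(im,None,fx=s,fy=s,interpolation=cv2.INTER_CUBIC);cv2.imwrite(f"pics/{name}.png",im);print(name,"origin",u0,v0,"scale",s,im.shape)
def Q(o): q=o["tool_rot"];return Rn.from_quat([q[1],q[2],q[3],q[0]])
def go(p,yaw=None):
    """p: TCP target; yaw: world angle of the jaw (tool y) axis. prints tool-frame shift cm and twist"""
    o=get_obs();R=Q(o);s=R.inv().apply(np.array(p)-o["eef_pos"])*100
    ty=R.as_matrix()[:,1];cur=np.arctan2(ty[1],ty[0]);tw=0
    if yaw is not None:
        tw=-(yaw-cur);tw=(tw+np.pi/2)%np.pi-np.pi/2   # z down
    print("pos",o["eef_pos"],"yaw",round(cur,3),"z",R.as_matrix()[:,2],"shift cm",s.round(2),"twist",round(tw,3),"q",o["q"].round(2),"F",o["contact_force"].round(1),"g",round(o["gripper_width"],3),"t",o["t"])
E
python3 - <<'E'
from h import *
for n in("top","scene"):
    c=read_camera(n)
    crop(c,[.48,.3,.01],40,8,n+"_a"); crop(c,[.50,-.39,.01],30,8,n+"_b")
    crop(c,[.54,-.165,.05],60,7,n+"_c")
import numpy as np
ims=[cv2.imread(f"pics/{n}_{k}.png") for k in "ab" for n in("top","scene")]
cv2.imwrite("pics/m1.png",np.hstack([cv2.resize(i,(400,400)) for i in ims[:2]]));
cv2.imwrite("pics/m2.png",np.hstack([cv2.resize(i,(400,400)) for i in ims[2:]]));
for n in("top","scene"):
  for q in("left_1_mid","right_1_mid"):
    print(q,n,[(d["centre"],d["p"]) for d in spot_in(q,n)])
E
```

```text
top_a origin 150 169 scale 8 (640, 640, 3)
top_b origin 364 170 scale 8 (480, 480, 3)
top_c origin 269 127 scale 7 (840, 840, 3)
scene_a origin 178 204 scale 8 (640, 640, 3)
scene_b origin 313 149 scale 8 (480, 480, 3)
scene_c origin 242 124 scale 7 (840, 840, 3)
left_1_mid top []
right_1_mid top [([0.4333, 0.2541, 0.011], 0.59)]
left_1_mid scene [([0.4998, 0.289, 0.0066], 0.67), ([0.4753, 0.3715, 0.0122], 0.54)]
right_1_mid scene [([0.4244, 0.2636, 0.0176], 0.51), ([0.6386, 0.2673, 0.0296], 0.34), ([0.5238, -0.1454, 0.0605], 0.23)]
```

View pics/m1.png

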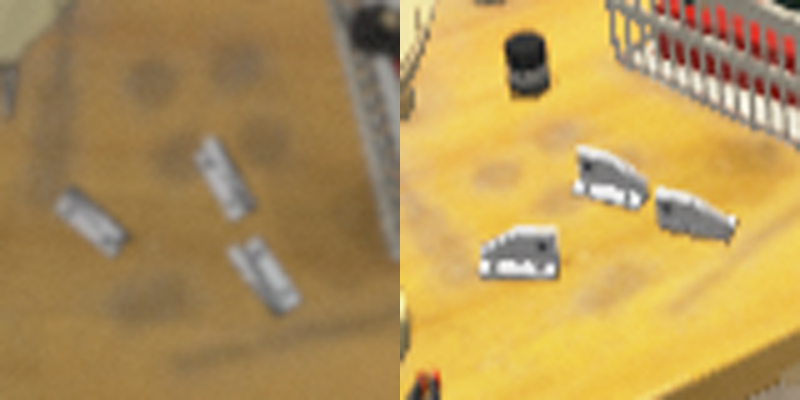

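View pics/m2.png

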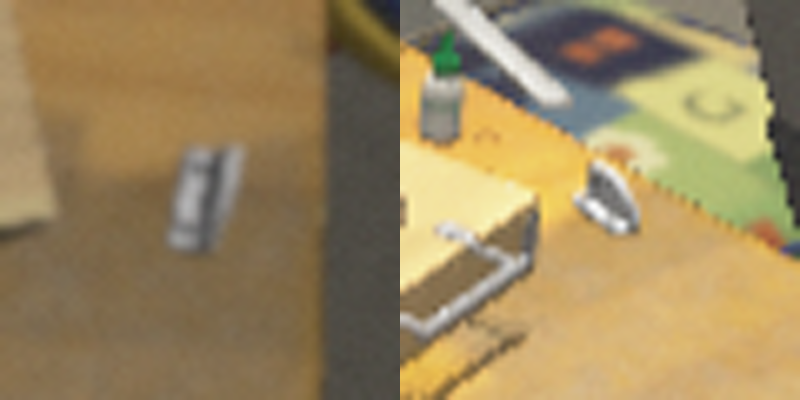

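View pics/top_c.png

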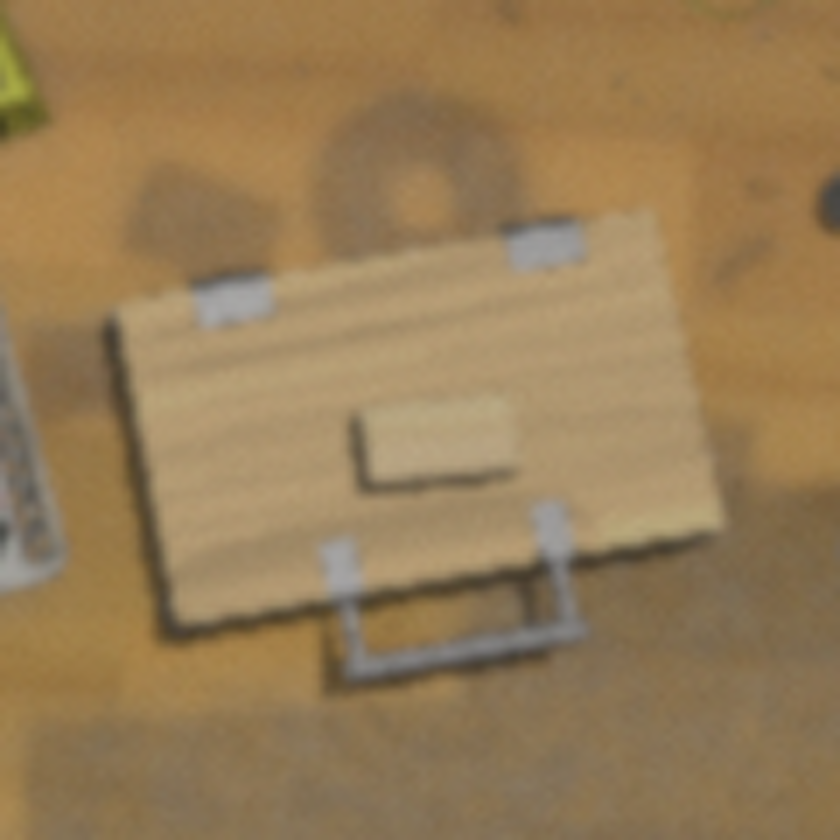

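```bash
cat > fit.py <<'E'
from h import *
from scipy.optimize import minimize
def parts(hand):
    s=1 if hand=="L" else -1
    prof=[(-26,0),(26,0),(26,30),(0,30),(-26,13)]
    web=np.array([(x,y,z-15) for x,z in prof for y in(-4,4)])/1000
    foot=np.array([(x,y*s,z-15) for x in(-26,26) for y in(-4,16) for z in(0,6)])/1000
    return web,foot
S=4
def sil(c,pose,hand,org,n,z=.015):
    x,y,a=pose;m=np.zeros((n*S,n*S),np.uint8);M=np.array([[np.cos(a),-np.sin(a),0],[np.sin(a),np.cos(a),0],[0,0,1]])
    for P in parts(hand):
        W=P@M.T+[x,y,z];pc=W@np.array(c["R"]).T+c["t"]
        uv=np.c_[c["fx"]*pc[:,0]/pc[:,2]+c["cx"],c["fy"]*pc[:,1]/pc[:,2]+c["cy"]]
        p=((uv+.5-org)*S*16).astype(np.int32)
        cv2.fillConvexPoly(m,cv2.convexHull(p),1,shift=4)
    return cv2.resize(m.astype(np.float32),(n,n),interpolation=cv2.INTER_AREA)
def grey(c,org,n):
    im=c["pixels"][org[1]:org[1]+n,org[0]:org[0]+n].astype(float)
    chroma=im.max(2)-im.min(2)
    return im,chroma
def fit(cams,x,y,n=28,z=.015,verbose=True,thr=None,hands="LR"):
    T=[]
    for c in cams:
        u,v=w2pix(c,[x,y,z]);org=np.array([int(u)-n//2,int(v)-n//2]);im,ch=grey(c,org,n)
        bg=np.percentile(ch,80);T.append((c,org,np.clip(1.15-ch/bg*1.3,0,1) if thr is None else thr(im)))
    res=[]
    for hand in hands:
        def f(p):
            e=0
            for c,org,t in T:
                m=sil(c,p,hand,org,n,z);e+=((m-t)**2).sum()
            return e
        best=None
        for a in np.arange(0,2*np.pi,np.pi/8):
            r=minimize(f,[x,y,a],method="Nelder-Mead",options=dict(initial_simplex=[[x,y,a],[x+.01,y,a],[x,y+.01,a],[x,y,a+.3]],maxiter=80))
            if best is None or r.fun<best.fun: best=r
        res.append((best.fun,hand,best.x))
    res.sort(key=lambda r:r[0])
    for e,h,p in res: print(h,round(e,2),p.round(4))
    return res
def overlay(cams,pose,hand,name,z=.015,n=28,s=14):
    o=[]
    for c in cams:
        u,v=w2pix(c,[pose[0],pose[1],z]);org=np.array([int(u)-n//2,int(v)-n//2]);im=c["pixels"][org[1]:org[1]+n,org[0]:org[0]+n,::-1]
        im=cv2.resize(im,None,fx=s,fy=s,interpolation=cv2.INTER_CUBIC);o.append(im.copy())
        x,y,a=pose;M=np.array([[np.cos(a),-np.sin(a),0],[np.sin(a),np.cos(a),0],[0,0,1]])
        for P,col in zip(parts(hand),[(0,0,255),(0,255,0)]):
            W=P@M.T+[x,y,z];uv=np.array([w2pix(c,w) for w in W]);p=((uv+.5-org)*s).astype(np.int32)
            cv2.polylines(im,[cv2.convexHull(p)],True,col,1)
        o.append(im)
    cv2.imwrite(f"pics/{name}.png",cv2.resize(np.hstack(o),(800,200)))
E
python3 - <<'E'
from fit import *
cams=[read_camera(n) for n in("top","scene")]
# case
c=cams[0]
P=[pix2w(c,269+u/7,127+v/7,.0545) for u,v in [(112,312),(652,212),(720,530),(170,632)]]
P=np.array(P);print(P);print("lens",np.linalg.norm(P[0]-P[1]),np.linalg.norm(P[1]-P[2]),np.linalg.norm(P[2]-P[3]));ctr=P.mean(0);d=(P[0]-P[1]+P[3]-P[2]);print("case",ctr,"yaw",np.arctan2(-d[0],d[1]))
B=np.array([pix2w(c,269+u/7,127+v/7,.0805) for u,v in [(358,410),(512,398),(519,468),(368,487)]]);d=(B[0]-B[1]+B[3]-B[2]);print("block",B.mean(0),np.arctan2(-d[0],d[1]),np.linalg.norm(B[0]-B[1]))
print("bar",[pix2w(c,269+u/7,127+v/7,.05) for u,v in[(352,670),(585,630)]])
for i,(x,y) in enumerate([(.505,.28),(.43,.26),(.475,.371),(.502,-.391)]):
    r=fit(cams,x,y);overlay(cams,r[0][2],r[0][1],f"o{i}")
cv2.imwrite("pics/o.png",np.vstack([cv2.resize(cv2.imread(f"pics/o{i}.png"),(600,150)) for i in range(4)]))
E
```

```text
[[ 0.5965 -0.0194  0.0545]
 [ 0.6399 -0.2758  0.0545]
 [ 0.4883 -0.2988  0.0545]
 [ 0.4456 -0.0421  0.0545]]
lens 0.2600549213354513 0.1533374704438891 0.26017983994660543
case [ 0.5426 -0.159   0.0545] yaw 0.16627675166530856
block [ 0.5288 -0.1655  0.0805] 0.08373332381726396 0.07080769454764264
bar [array([ 0.4268, -0.1261,  0.05  ]), array([ 0.4434, -0.2348,  0.05  ])]
L 54.51 [0.5011 0.2807 0.5334]
R 69.93 [0.5023 0.2818 3.6545]
R 61.63 [0.4293 0.2617 0.5903]
L 84.72 [0.4305 0.2629 3.729 ]
R 26.55 [0.4765 0.3717 4.0319]
L 51.83 [0.4758 0.3705 7.1759]
L 168.22 [ 0.5005 -0.3918 -0.2784]
R 179.07 [ 0.5019 -0.3922  2.7978]
```

View pics/o.png

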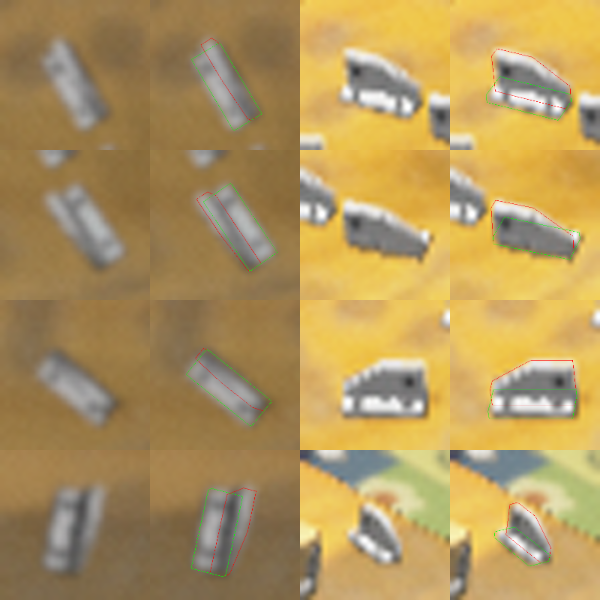

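The model fits agree in both cameras. On the bench, A is a left at (.501,.281) and B a right at (.429,.262). C is a right at (.477,.372) and D a left at (.501,-.392). The case is at about (.544,-.158) with yaw .166. I'll take the block first.

```bash
python3 - <<'E'
from h import *
go([.5,.4,.30],.084);go([.530,-.164,.30],.084)
E
```

```text
pos [0.2237 0.6369 0.3039] yaw 1.233 z [-0.  0. -1.] shift cm [-33.92 -13.19   0.39] twist 1.149 q [-1.34  0.48  0.02  1.56 -0.01  1.11 -0.08] F [-0.6 -0.4 -0. ] g 1.0 t 1.7
pos [0.2237 0.6369 0.3039] yaw 1.233 z [-0.  0. -1.] shift cm [-55.44 -65.41   0.39] twist 1.149 q [-1.34  0.48  0.02  1.56 -0.01  1.11 -0.08] F [-0.6 -0.4 -0. ] g 1.0 t 1.7
```

move_arm --gripper '[1,1,1,1,1]' --pt "-34 -13 0" --pt "-34 -13 0" --pt "-34 -13 0" --pt "-34 -13 0" --pt "-34 -13 0" --twist '[0.12,0.24,0.36,0.48,0.6]' --squeeze 40

```text
t: 2.12
eef_pos: [0.3839, 0.5007, 0.3042]
tool_rot: [-0.0, 0.454, 0.891, 0.0]
contact_force: [0.5, -0.1, 0.2]
gripper_width: 0.999
```

```bash
python3 - <<'E'
from h import *
go([.5,.4,.30],.084);go([.530,-.164,.25],.084)
E
```

```text
pos [0.3839 0.5007 0.3042] yaw 0.627 z [ 0.0002  0.0005 -1.    ] shift cm [-14.97   3.49   0.42] twist 0.543 q [-1.16  0.41  0.2   1.68 -0.09  1.07 -0.31] F [ 0.5 -0.1  0.2] g 0.999 t 2.1167
pos [0.3839 0.5007 0.3042] yaw 0.627 z [ 0.0002  0.0005 -1.    ] shift cm [-62.4  -27.19   5.39] twist 0.543 q [-1.16  0.41  0.2   1.68 -0.09  1.07 -0.31] F [ 0.5 -0.1  0.2] g 0.999 t 2.1167
```

move_arm --gripper '[1,1,1,1,1]' --pt "-62.4 -27.2 4" --pt "-62.4 -27.2 4" --pt "-62.4 -27.2 4" --pt "-62.4 -27.2 4" --pt "-62.4 -27.2 4" --twist '[0.12,0.24,0.36,0.48,0.54]'

```text
t: 2.53
eef_pos: [0.4286, 0.2973, 0.2918]
tool_rot: [-0.0, 0.676, 0.737, 0.0]
contact_force: [0.4, -0.4, 0.8]
gripper_width: 1.003
```

```bash
python3 - <<'E'
from h import *
go([.530,-.164,.22],.084)
E
```

```text
pos [0.4286 0.2973 0.2918] yaw 0.087 z [ 0.0003  0.0006 -1.    ] shift cm [-46.84   6.1    7.15] twist 0.003 q [-1.04  0.24  0.37  1.95 -0.11  0.96 -0.53] F [ 0.4 -0.4  0.8] g 1.003 t 2.5333
```

move_arm --gripper '[0.8,0.8,0.8,0.8,0.8]' --pt "-46.8 6.1 7" --pt "-46.8 6.1 7" --pt "-46.8 6.1 7" --pt "-46.8 6.1 7" --pt "-46.8 6.1 7" --twist '[0,0,0,0,0]'

```text
t: 2.95
eef_pos: [0.474, 0.0965, 0.2613]
tool_rot: [0.0, 0.673, 0.739, 0.001]
contact_force: [0.6, -0.7, 0.2]
gripper_width: 0.8
```

```bash
python3 - <<'E'
from h import *
go([.530,-.164,.20],.084)
E
```

```text
pos [0.474  0.0965 0.2613] yaw 0.093 z [ 0.0009  0.0008 -1.    ] shift cm [-26.46   3.14   6.11] twist 0.009 q [-0.74  0.22  0.47  2.07 -0.13  0.87 -0.1 ] F [ 0.6 -0.7  0.2] g 0.8 t 2.95
```

move_arm --gripper '[0.7,0.7,0.7,0.7,0.7]' --pt "-26.5 3.1 6" --pt "-26.5 3.1 6" --pt "-26.5 3.1 6" --pt "-26.5 3.1 6" --pt "-26.5 3.1 6" --twist '[0,0,0,0,0]'

```text
t: 3.37
eef_pos: [0.5164, -0.1023, 0.2152]
tool_rot: [0.0, 0.673, 0.739, 0.0]
contact_force: [2.1, 0.2, -0.1]
gripper_width: 0.707
```

```bash
python3 - <<'E'
from h import *
go([.530,-.164,.131],.084)
E
```

```text
pos [ 0.5164 -0.1023  0.2152] yaw 0.094 z [ 0.0008  0.0002 -1.    ] shift cm [-6.27  0.77  8.42] twist 0.01 q [-0.34  0.38  0.52  2.02 -0.26  0.81  0.42] F [ 2.1  0.2 -0.1] g 0.707 t 3.3667
```

move_arm --gripper '[0.7,0.7,0.7,0.7,0.7]' --pt "-4.2 0.6 0" --pt "-6.3 0.8 2" --pt "-6.3 0.8 4" --pt "-6.3 0.8 6" --pt "-6.3 0.8 6" --twist '[0.01,0.01,0.01,0.01,0.01]'

```text
t: 3.78
eef_pos: [0.5281, -0.1624, 0.1523]
tool_rot: [-0.002, 0.677, 0.736, -0.002]
contact_force: [-1.7, 0.7, -0.2]
gripper_width: 0.702
```

```bash
python3 - <<'E'
from h import *
go([.530,-.164,.131],.084)
for n in("top","scene"):
    c=read_camera(n); crop(c,[.53,-.165,.08],60,6,n+"_d")
cv2.imwrite("pics/d1.png",np.hstack([cv2.resize(cv2.imread(f"pics/{n}_d.png"),(400,400)) for n in("top","scene")]))
E
```

```text
pos [ 0.5281 -0.1624  0.1523] yaw 0.082 z [-0.0056  0.0009 -1.    ] shift cm [-0.18  0.19  2.13] twist -0.002 q [-0.18  0.52  0.47  2.   -0.35  0.71  0.59] F [-1.7  0.7 -0.2] g 0.702 t 3.7833
top_d origin 271 129 scale 6 (720, 720, 3)
scene_d origin 244 118 scale 6 (720, 720, 3)
```

View pics/d1.png

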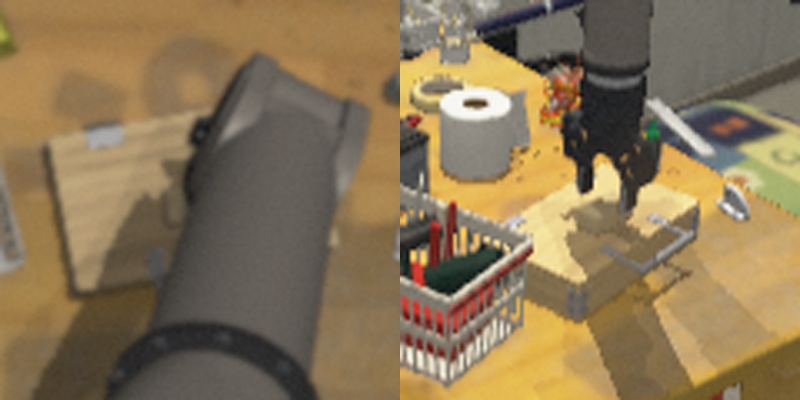

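The fingers straddle the block from front and back, at crop (585–625,190–210). I'll descend and close.

move_arm --gripper '[0.7,0.7,0.7,0.3,0.3]' --pt "-0.2 0.1 1" --pt "-0.2 0.1 2.1" --pt "-0.2 0.1 2.1" --pt "-0.2 0.1 2.1" --pt "-0.2 0.1 2.1" --twist '[0,0,0,0,0]'

```text
t: 4.3
eef_pos: [0.5313, -0.1643, 0.1346]
tool_rot: [0.0, 0.677, 0.736, 0.0]
contact_force: [-0.3, -0.3, -0.1]
gripper_width: 0.426
```

move_arm --gripper '[0.3,0.3,0.3,0.3,0.3]' --pt "0 0 0" --pt "0 0 0" --pt "0 0 0" --pt "0 0 0" --pt "0 0 -1" --twist '[0,0,0,0,0]'

```text
t: 4.72
eef_pos: [0.5302, -0.164, 0.1434]
tool_rot: [-0.001, 0.677, 0.736, -0.001]
contact_force: [0.0, 0.1, -0.1]
gripper_width: 0.402
```

```bash
python3 - <<'E'
from h import *
go([.39,-.31,.16],.084)
E
```

```text
pos [ 0.5302 -0.164   0.1434] yaw 0.083 z [-0.0027  0.0005 -1.    ] shift cm [-13.38 -15.19  -1.63] twist -0.001 q [-0.17  0.53  0.46  2.   -0.36  0.7   0.6 ] F [ 0.   0.1 -0.1] g 0.402 t 4.7167
```

move_arm --gripper '[0.3,0.3,0.3,0.3,0.3]' --pt "0 0 -2" --pt "0 0 -4" --pt "-2 -2 -6" --pt "-4 -5 -6" --pt "-6 -7 -6" --twist '[0,0,0,0,0]'

```text
t: 5.13
eef_pos: [0.4651, -0.2309, 0.206]
tool_rot: [0.001, 0.677, 0.736, 0.0]
contact_force: [0.0, -0.5, -1.1]
gripper_width: 0.402
```

```bash
python3 - <<'E'
from h import *
go([.39,-.31,.16],.084)
c=read_camera("scene"); crop(c,[.5,-.2,.1],50,8,"e1")
E
```

```text
pos [ 0.4651 -0.2309  0.206 ] yaw 0.084 z [ 0.0016 -0.0003 -1.    ] shift cm [-7.25 -8.15  4.59] twist -0.0 q [-0.1   0.38  0.54  2.05 -0.28  0.78  0.7 ] F [ 0.  -0.5 -1.1] g 0.402 t 5.1333
e1 origin 266 124 scale 8 (800, 800, 3)
```

View pics/e1.png

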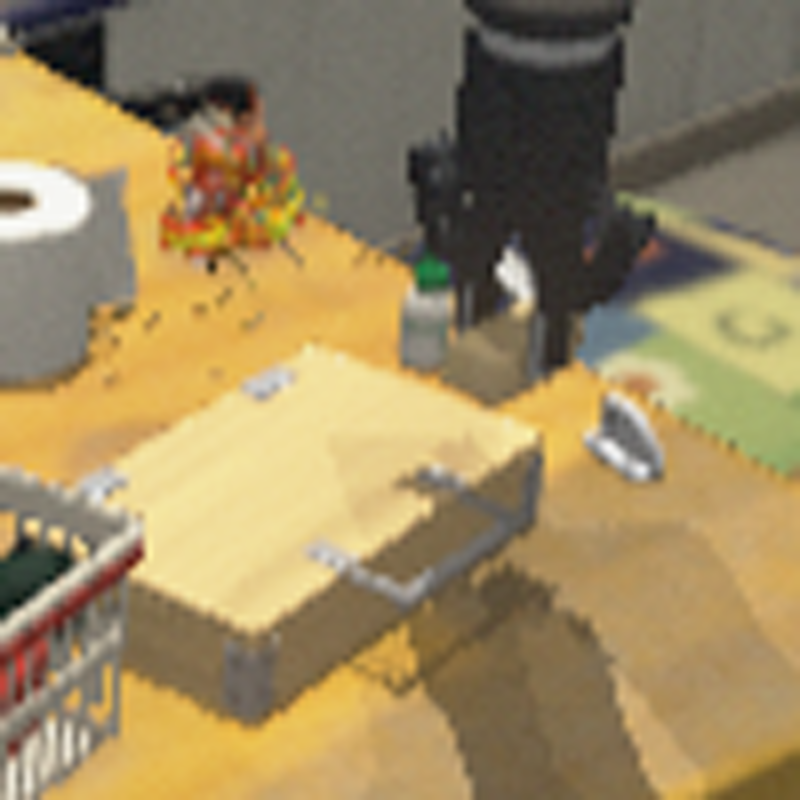

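The lid is clear and the block is in the jaws. I'll lay it at (.39,-.31).

move_arm --gripper '[0.3,0.3,0.3,0.3,0.3]' --pt "-2.5 -3 0" --pt "-5 -6 1" --pt "-7.3 -8.2 4" --pt "-7.3 -8.2 8" --pt "-7.3 -8.2 9" --twist '[0,0,0,0,0]'

```text
t: 5.6
eef_pos: [0.3874, -0.3096, 0.1111]
tool_rot: [-0.003, 0.679, 0.734, -0.001]
contact_force: [-0.2, 2.0, -0.0]
gripper_width: 0.399
```

```bash
python3 - <<'E'
from h import *
go([.39,-.31,.081],.084)
E
```

```text
pos [ 0.3874 -0.3096  0.1111] yaw 0.079 z [-0.0053  0.0023 -1.    ] shift cm [-0.06  0.27  3.01] twist -0.005 q [ 0.19  0.52  0.45  2.14 -0.41  0.57  1.02] F [-0.2  2.  -0. ] g 0.399 t 5.6
```

move_arm --gripper '[0.3,0.3,0.3,0.3,0.3]' --pt "0 0 1.5" --pt "0 0 2.5" --pt "0 0 3.0" --pt "0 0 3.0" --pt "0 0 3.0" --twist '[0,0,0,0,0]'

```text
t: 6.02
eef_pos: [0.3914, -0.3093, 0.085]
tool_rot: [0.0, 0.677, 0.736, 0.0]
contact_force: [-0.2, -0.4, -0.5]
gripper_width: 0.4
```

```bash
python3 - <<'E'
from h import *
go([.39,-.31,.080],.084)
E
```

```text
pos [ 0.3914 -0.3093  0.085 ] yaw 0.084 z [ 0.0007 -0.0001 -1.    ] shift cm [-0.05 -0.15  0.5 ] twist -0.0 q [ 0.22  0.57  0.41  2.15 -0.45  0.51  1.05] F [-0.2 -0.4 -0.5] g 0.4 t 6.0167
```

move_arm --gripper '[0.3,0.3,0.3,0.3,0.3]' --pt "0 0 0.3" --pt "0 0 0.5" --pt "0 0 0.6" --pt "0 0 0.6" --pt "0 0 0.6" --twist '[0,0,0,0,0]'

```text
t: 6.43
eef_pos: [0.3914, -0.3097, 0.0803]
tool_rot: [0.001, 0.677, 0.736, 0.001]
contact_force: [-2.8, 3.6, 20.8]
gripper_width: 0.398
```

move_arm --gripper '[0.65,0.65,0.65,0.65,0.65]' --pt "0 0 0" --pt "0 0 0" --pt "0 0 -2" --pt "0 0 -6" --pt "0 0 -10" --twist '[0,0,0,0,0]'

```text
t: 6.85
eef_pos: [0.3897, -0.309, 0.1786]
tool_rot: [-0.002, 0.677, 0.736, -0.001]
contact_force: [1.8, 0.4, 0.6]
gripper_width: 0.654
```

```bash
python3 - <<'E'
from h import *
go([.435,-.177,.18],.166)
c=read_camera("scene"); crop(c,[.42,-.25,.02],45,8,"e2")
c=read_camera("top"); crop(c,[.42,-.25,.02],45,8,"e2t")
for n in("top","scene"):
  print([(d["centre"],d["p"]) for d in spot_point("block_mid",n)])
cv2.imwrite("pics/e2m.png",np.hstack([cv2.resize(cv2.imread(f"pics/{n}.png"),(400,400)) for n in("e2","e2t")]))
E
```

```text
pos [ 0.3897 -0.309   0.1786] yaw 0.083 z [-0.0036  0.0013 -1.    ] shift cm [12.79  5.6  -0.14] twist -0.083 q [ 0.1   0.4   0.55  2.11 -0.32  0.71  0.94] F [1.8 0.4 0.6] g 0.654 t 6.85
e2 origin 292 150 scale 8 (720, 720, 3)
e2t origin 310 179 scale 8 (720, 720, 3)
[([0.3929, -0.3193, 0.0129], 0.54)]
[([0.3911, -0.3116, 0.0135], 0.55)]
```

View pics/e2m.png

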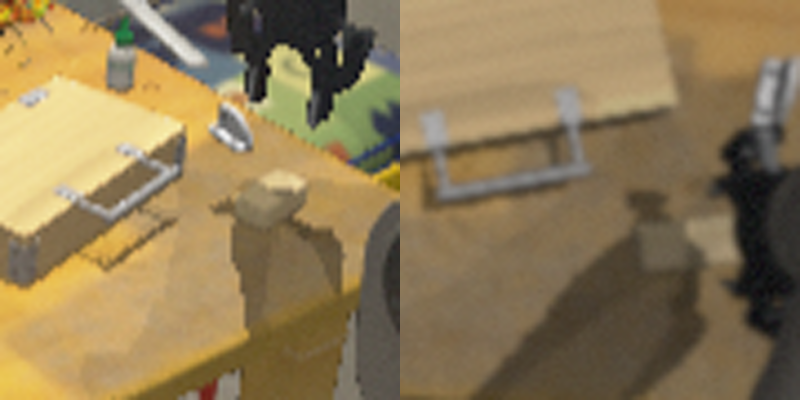

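```bash
python3 - <<'E'
from h import *
c=read_camera("top");c2=read_camera("scene")
a,b=pix2w(c,318.6,221.7,.05),pix2w(c,352.3,216.4,.05);print(a,b,(a+b)/2,np.linalg.norm(a-b))
# scene: bar ends in e2 crop 400px: (108,216),(182,170)
f=lambda u,v:pix2w(c2,292+u/4.444-.5,150+v/4.444-.5,.05)
a,b=f(108,216),f(182,172);print(a,b,(a+b)/2,np.linalg.norm(a-b))
E
```

```text
[ 0.4301 -0.124   0.05  ] [ 0.4453 -0.234   0.05  ] [ 0.4377 -0.179   0.05  ] 0.11101603459138397
[ 0.4307 -0.1286  0.05  ] [ 0.439  -0.2363  0.05  ] [ 0.4349 -0.1825  0.05  ] 0.10807211908943892
```

move_arm --gripper '[0.28,0.28,0.28,0.28,0.28]' --pt "3 1.5 0" --pt "6.5 3 0" --pt "10 4.5 0" --pt "12.8 5.6 0" --pt "12.8 5.6 0" --twist '[-0.08,-0.08,-0.08,-0.08,-0.08]' --squeeze 40

```text
t: 7.57
eef_pos: [0.437, -0.1709, 0.1766]
tool_rot: [-0.002, 0.644, 0.765, 0.0]
contact_force: [-0.2, -0.6, 0.5]
gripper_width: 0.277
```

```bash
python3 - <<'E'
from h import *
go([.436,-.178,.104],.166)
for n in("top","scene"):
    c=read_camera(n); crop(c,[.44,-.18,.08],40,9,n+"_f")
cv2.imwrite("pics/f1.png",np.hstack([cv2.resize(cv2.imread(f"pics/{n}_f.png"),(400,400)) for n in("top","scene")]))
E
```

```text
pos [ 0.437  -0.1709  0.1766] yaw 0.172 z [-0.0033  0.0031 -1.    ] shift cm [-0.7  -0.2   7.26] twist 0.006 q [-0.19  0.36  0.51  2.17 -0.28  0.68  0.69] F [-0.2 -0.6  0.5] g 0.277 t 7.5667
top_f origin 297 177 scale 9 (720, 720, 3)
scene_f origin 283 146 scale 9 (720, 720, 3)
```

View pics/f1.png

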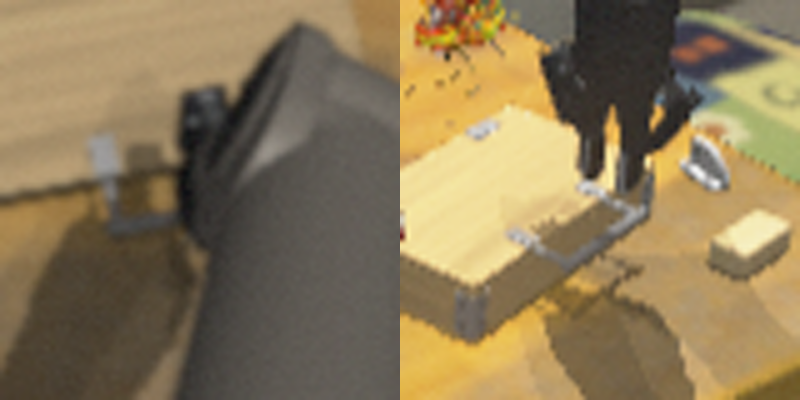

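move_arm --gripper '[0.28,0.28,0.28,0.28,0.28]' --pt "-0.7 -0.1 1.5" --pt "-0.7 -0.1 3" --pt "-0.7 -0.1 4.4" --pt "-0.7 -0.1 5" --pt "-0.7 -0.1 5.2" --twist '[0,0,0,0,0]'

```text
t: 8.08
eef_pos: [0.4345, -0.1856, 0.125]
tool_rot: [-0.001, 0.648, 0.762, -0.001]
contact_force: [-0.4, 0.6, 0.2]
gripper_width: 0.28
```

```bash
python3 - <<'E'
from h import *
go([.436,-.178,.104],.166)
c=read_camera("scene"); crop(c,[.44,-.18,.06],25,20,"f2")
E
```

```text
pos [ 0.4345 -0.1856  0.125 ] yaw 0.16 z [-0.0033 -0.0001 -1.    ] shift cm [0.72 0.27 2.1 ] twist -0.006 q [-0.1   0.46  0.45  2.19 -0.37  0.57  0.79] F [-0.4  0.6  0.2] g 0.28 t 8.0833
f2 origin 298 165 scale 20 (1000, 1000, 3)
```

View pics/f2.png

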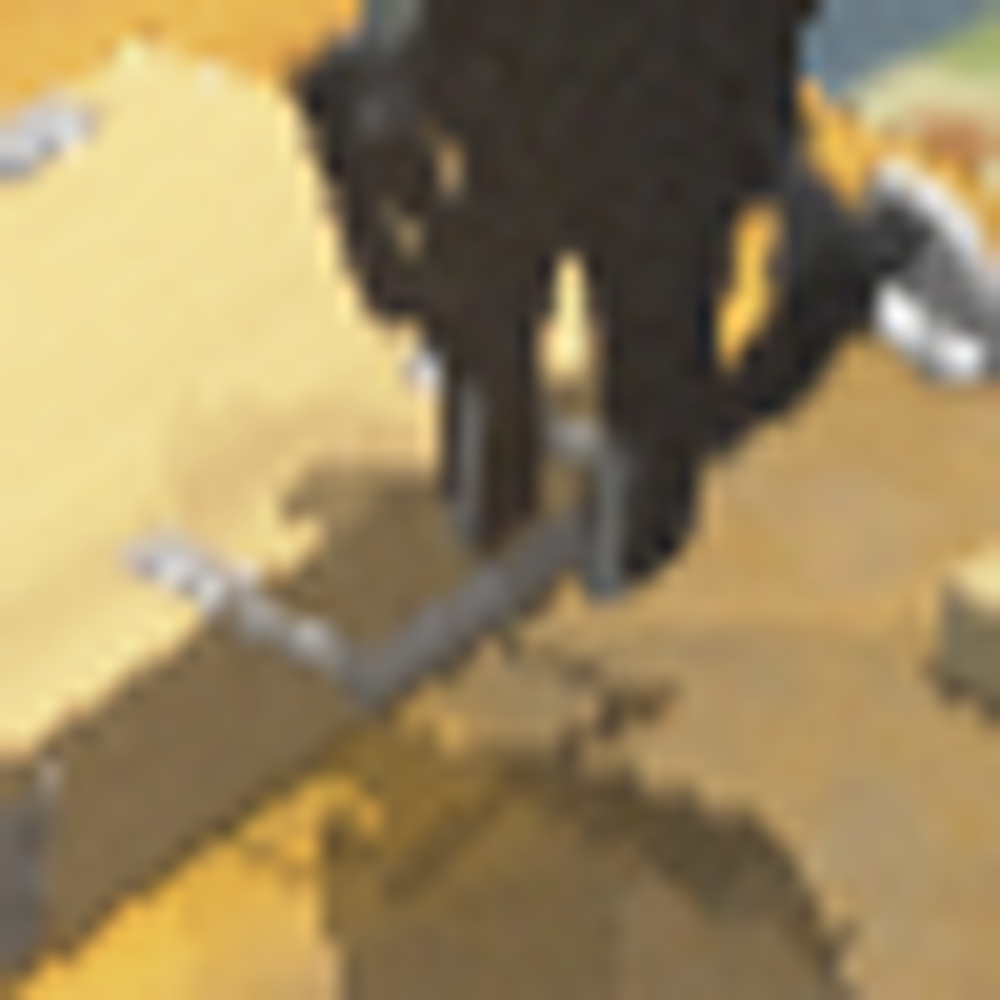

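The bar at (560,540) runs between the two fingers. I'll descend and grip.

move_arm --gripper '[0.28,0.28,0.28,0,0]' --pt "0.3 0.1 1" --pt "0.3 0.1 2.1" --pt "0.3 0.1 2.1" --pt "0.3 0.1 2.1" --pt "0.3 0.1 2.1" --twist '[0,0,0,0,0]'

```text
t: 8.55
eef_pos: [0.4382, -0.1808, 0.1057]
tool_rot: [0.001, 0.647, 0.763, 0.001]
contact_force: [3.9, 2.6, -4.1]
gripper_width: 0.097
```

move_arm --gripper '[0,0,0,0,0]' --pt "0 0 0" --pt "0 0 0" --pt "0 0 0" --pt "0 0 0" --pt "0 0 0" --twist '[0,0,0,0,0]'

```text
t: 8.97
eef_pos: [0.4382, -0.1807, 0.1059]
tool_rot: [0.001, 0.647, 0.763, 0.001]
contact_force: [5.1, 2.2, -4.8]
gripper_width: 0.095
```

```bash
python3 - <<'E'
from h import *
go([.436,-.178,.104],.166)
o=get_obs();p=o["eef_pos"];R=Q(o)
ax=np.array([np.cos(.166),np.sin(.166),0])
for d in range(5,116,5):
    t=np.radians(d);s=ax*.189*(1-np.cos(t))+[0,0,.189*np.sin(t)]+[0,0,.0049*(np.cos(t)-1)]
    print(d,(R.inv().apply(s)*100).round(2))
E
```

```text
pos [ 0.4382 -0.1807  0.1059] yaw 0.164 z [ 0.0029 -0.0001 -1.    ] shift cm [ 0.31 -0.17  0.19] twist -0.002 q [-0.08  0.49  0.42  2.2  -0.4   0.52  0.81] F [ 5.1  2.2 -4.8] g 0.095 t 8.9667
5 [-0.    0.08 -1.65]
10 [-0.    0.3  -3.27]
15 [-0.    0.66 -4.87]
20 [-0.    1.16 -6.43]
25 [-0.    1.79 -7.94]
30 [-0.    2.56 -9.38]
35 [ -0.     3.45 -10.74]
40 [  0.     4.46 -12.02]
45 [  0.     5.57 -13.21]
50 [  0.     6.79 -14.28]
55 [  0.01   8.1  -15.25]
60 [  0.01   9.5  -16.1 ]
65 [  0.01  10.96 -16.82]
70 [  0.01  12.48 -17.4 ]
75 [  0.01  14.06 -17.85]
80 [  0.02  15.67 -18.16]
85 [  0.02  17.3  -18.33]
90 [  0.02  18.95 -18.36]
95 [  0.03  20.6  -18.24]
100 [  0.03  22.23 -17.98]
105 [  0.03  23.84 -17.57]
110 [  0.03  25.41 -17.03]
115 [  0.04  26.93 -16.36]
```

move_arm --gripper '[0,0,0,0,0]' --pt "0 0.1 -1.65" --pt "0 0.3 -3.25" --pt "0 0.65 -4.9" --pt "0 1.15 -6.4" --pt "0 1.8 -7.9" --twist '[0,0,0,0,0]'

```text
t: 9.38
eef_pos: [0.4576, -0.1776, 0.186]
tool_rot: [0.003, 0.647, 0.763, 0.002]
contact_force: [14.2, 1.9, -13.8]
gripper_width: 0.1
```

move_arm --gripper '[0,0,0,0,0]' --pt "0 0.75 -1.45" --pt "0 1.65 -2.8" --pt "0 2.65 -4.1" --pt "0 2.65 -4.1" --pt "0 2.65 -4.1" --twist '[0,0,0,0,0]'

```text
t: 9.8
eef_pos: [0.484, -0.1733, 0.227]
tool_rot: [0.003, 0.646, 0.763, 0.002]
contact_force: [9.3, 1.6, -6.4]
gripper_width: 0.1
```

```bash
python3 - <<'E'
from h import *
go([.436,-.178,.104],.166)
c=read_camera("scene"); crop(c,[.5,-.18,.1],45,12,"g1")
E
```

```text
pos [ 0.484  -0.1733  0.227 ] yaw 0.165 z [ 0.0077 -0.0008 -1.    ] shift cm [ 0.35 -4.9  12.26] twist -0.001 q [-0.23  0.34  0.55  2.04 -0.25  0.81  0.63] F [ 9.3  1.6 -6.4] g 0.1 t 9.8
g1 origin 268 131 scale 12 (1080, 1080, 3)
```

View pics/g1.png

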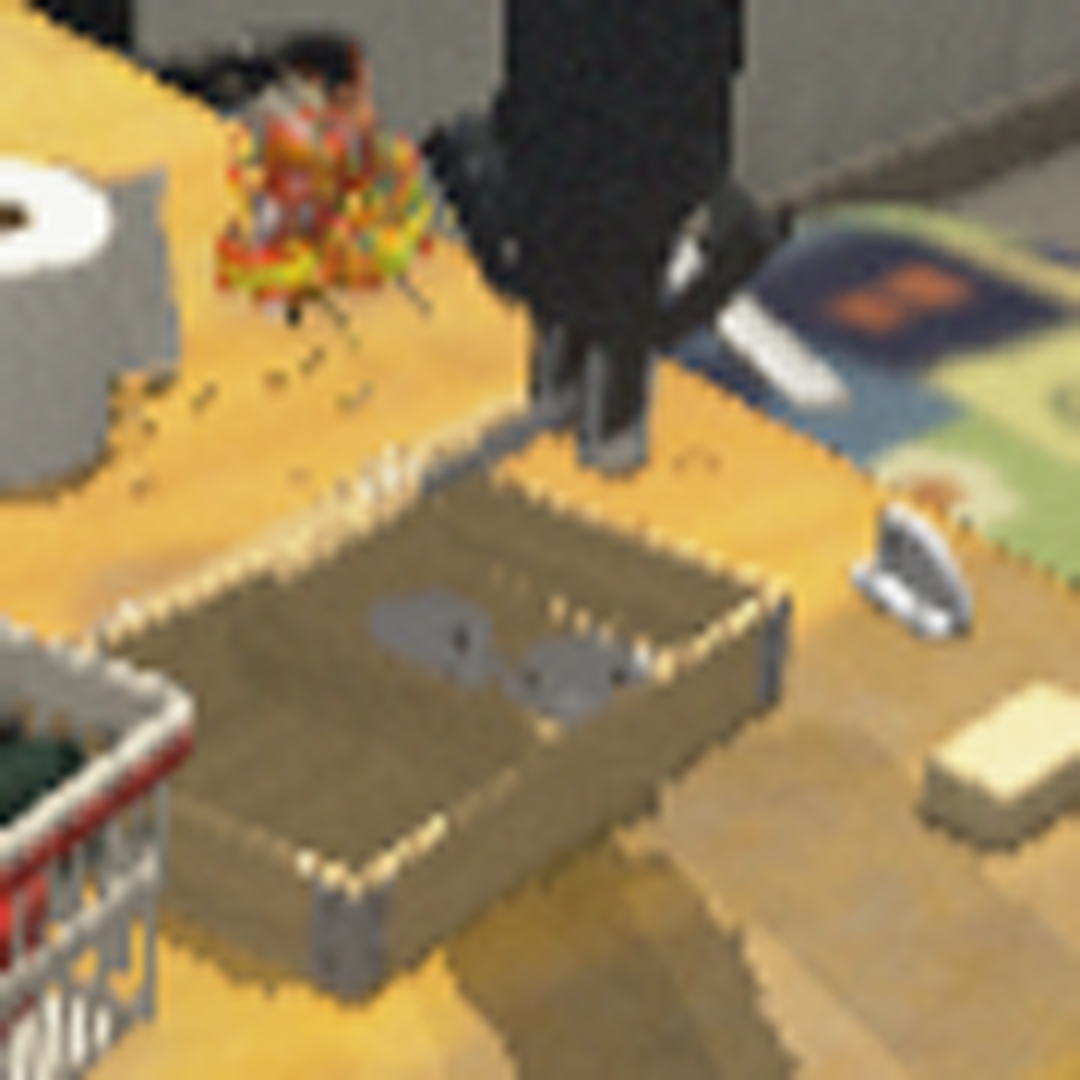

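move_arm --gripper '[0,0,0,0,0]' --pt "0 1.1 -1.2" --pt "0 2.35 -2.25" --pt "0 3.65 -3.25" --pt "0 5.05 -4.1" --pt "0 6.5 -4.8" --twist '[0,0,0,0,0]'

```text
t: 10.27
eef_pos: [0.5428, -0.164, 0.2735]
tool_rot: [-0.002, 0.648, 0.762, -0.002]
contact_force: [-10.2, -1.3, 9.4]
gripper_width: 0.097
```

move_arm --gripper '[0,0,0,0,0]' --pt "0 1.5 -0.6" --pt "0 3.1 -1.05" --pt "0 4.7 -1.35" --pt "0 6.35 -1.5" --pt "0 8 -1.55" --twist '[0,0,0,0,0]'

```text
t: 10.68
eef_pos: [0.6236, -0.151, 0.2911]
tool_rot: [-0.0, 0.647, 0.762, 0.0]
contact_force: [-3.5, -0.5, 0.4]
gripper_width: 0.091
```

```bash
python3 - <<'E'
from h import *
go([.436,-.178,.104],.166)
E
```

```text
pos [ 0.6236 -0.151   0.2911] yaw 0.162 z [ 0.0002  0.0005 -1.    ] shift cm [  0.36 -18.96  18.7 ] twist -0.004 q [-0.25  0.48  0.55  1.68 -0.28  1.06  0.54] F [-3.5 -0.5  0.4] g 0.091 t 10.6833
```

move_arm --gripper '[0,0,0,0,0]' --pt "0 1.65 0.1" --pt "0 3.3 0.4" --pt "0 4.9 0.8" --pt "0 6.45 1.3" --pt "0 6.45 1.3" --twist '[0,0,0,0,0]'

```text
t: 11.1
eef_pos: [0.6904, -0.14, 0.2771]
tool_rot: [0.003, 0.647, 0.763, 0.001]
contact_force: [5.3, 0.1, 4.2]
gripper_width: 0.098
```

move_arm --gripper '[0,0,0,0,0]' --pt "0 0 0" --pt "0 0 0" --pt "0 0 0" --pt "0 0 0" --pt "0 0 0" --twist '[0,0,0,0,0]'

```text
t: 11.52
eef_pos: [0.6884, -0.1404, 0.2779]
tool_rot: [0.002, 0.647, 0.762, 0.001]
contact_force: [4.7, -0.9, 4.6]
gripper_width: 0.097
```

```bash
python3 - <<'E'
from h import *
go([.436,-.178,.104],.166)
c=read_camera("scene"); crop(c,[.58,-.18,.12],45,9,"g2")
E
```

```text
pos [ 0.6884 -0.1404  0.2779] yaw 0.163 z [ 0.0049 -0.0007 -1.    ] shift cm [  0.41 -25.6   17.26] twist -0.003 q [-0.23  0.59  0.52  1.54 -0.32  1.1   0.53] F [ 4.7 -0.9  4.6] g 0.097 t 11.5167
g2 origin 254 119 scale 9 (810, 810, 3)
```

View pics/g2.png

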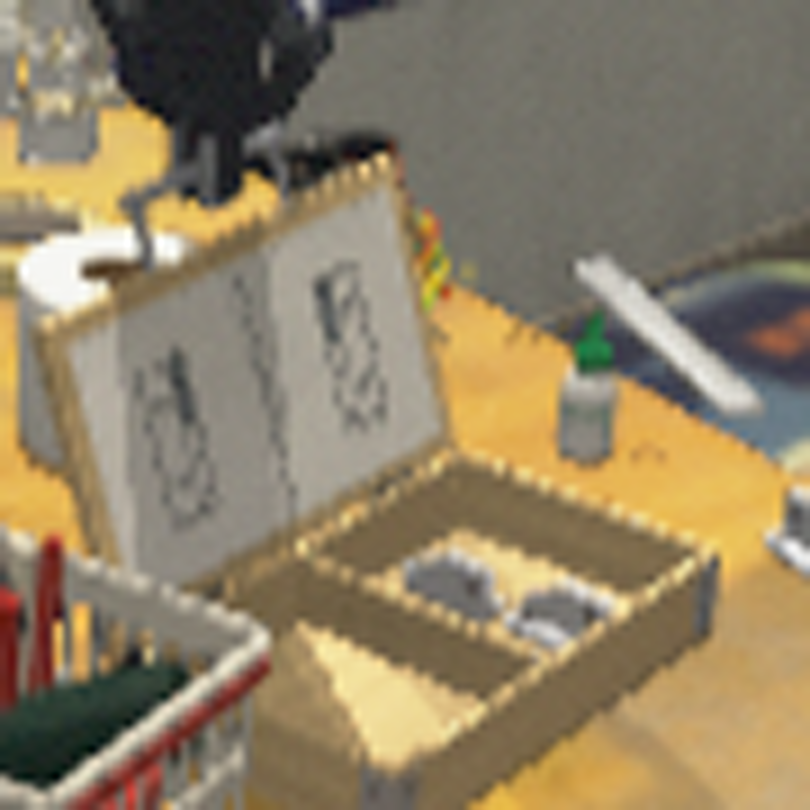

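The bar displacement gives a lid angle of about 110°. I'll release and go up.

move_arm --gripper '[0.3,0.3,0.3,0.3,0.3]' --pt "0 0 0" --pt "0 0 0" --pt "0 0 0" --pt "0 0 -2" --pt "0 0 -5" --twist '[0,0,0,0,0]'

```text
t: 11.98
eef_pos: [0.6849, -0.1393, 0.3224]
tool_rot: [-0.004, 0.647, 0.762, -0.002]
contact_force: [-0.1, 0.3, 0.3]
gripper_width: 0.302
```

move_arm --gripper '[0.3,0.3,0.3,0.3,0.3]' --pt "0 -1 -4" --pt "0 -5 -6" --pt "0 -9 -6" --pt "0 -13 -6" --pt "0 -17 -6" --twist '[0,0,0,0,0]'

```text
t: 12.4
eef_pos: [0.5168, -0.1681, 0.3854]
tool_rot: [-0.001, 0.647, 0.762, -0.0]
contact_force: [0.2, -0.5, 1.3]
gripper_width: 0.299
```

```bash
python3 - <<'E'
from h import *
go([.435,-.35,.35],.166)
for n in("top","scene"):
    c=read_camera(n); crop(c,[.58,-.18,.08],50,8,n+"_i")
    print(n,[(d["centre"],d["p"]) for d in spot_point("lid_bar",n)])
cv2.imwrite("pics/i1.png",np.hstack([cv2.resize(cv2.imread(f"pics/{n}_i.png"),(400,400)) for n in("top","scene")]))
E
```

```text
pos [ 0.5168 -0.1681  0.3854] yaw 0.163 z [-0.0013  0.0003 -1.    ] shift cm [-16.63 -11.02   3.55] twist -0.003 q [-0.32  0.2   0.61  1.8  -0.13  1.18  0.5 ] F [ 0.2 -0.5  1.3] g 0.299 t 12.4
top_i origin 285 124 scale 8 (800, 800, 3)
top [([0.6903, -0.1413, 0.2262], 0.96), ([0.583, -0.216, 0.0224], 0.53), ([0.5618, -0.2238, 0.0045], 0.34)]
scene_i origin 249 123 scale 8 (800, 800, 3)
scene [([0.6855, -0.1372, 0.2269], 0.68)]
```

View pics/i1.png

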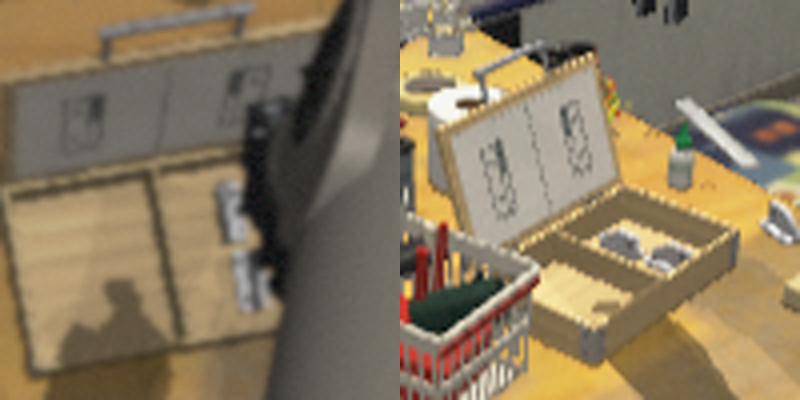

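The lid stands and the bays are visible. Next is bracket D, the left-hand one at (.50,-.39).

```bash
python3 - <<'E'
from h import *
go([.506,-.393,.20],-.278+np.pi/2)
E
```

```text
pos [ 0.5181 -0.1678  0.386 ] yaw 0.162 z [-0.0001  0.0016 -1.    ] shift cm [-22.06  -4.83  18.56] twist -1.131 q [-0.32  0.21  0.61  1.8  -0.13  1.18  0.5 ] F [1.5 0.8 0.6] g 0.304 t 12.6
```

move_arm --gripper '[0.4,0.4,0.4,0.4,0.4]' --pt "-4 -1 3" --pt "-8 -2 6" --pt "-12 -2.5 9" --pt "-16 -3.5 12" --pt "-19 -4 15" --twist '[-0.12,-0.24,-0.36,-0.48,-0.6]'

```text
t: 13.02
eef_pos: [0.5139, -0.3209, 0.2696]
tool_rot: [0.0, 0.403, 0.915, -0.0]
contact_force: [0.6, -0.2, -0.2]
gripper_width: 0.398
```

```bash
python3 - <<'E'
from h import *
go([.506,-.393,.18],-.278+np.pi/2)
E
```

```text
pos [ 0.5139 -0.3209  0.2696] yaw 0.741 z [ 0.0006 -0.0003 -1.    ] shift cm [-4.78 -5.45  8.96] twist -0.552 q [ 0.07  0.43  0.51  1.79 -0.25  0.98  1.42] F [ 0.6 -0.2 -0.2] g 0.398 t 13.0167
```

move_arm --gripper '[0.4,0.4,0.4,0.4,0.4]' --pt "-2 -2 2" --pt "-4 -4.5 4" --pt "-4.8 -5.5 6" --pt "-4.8 -5.5 8" --pt "-4.8 -5.5 8" --twist '[-0.12,-0.24,-0.36,-0.48,-0.55]'

```text
t: 13.43
eef_pos: [0.5022, -0.3924, 0.1854]
tool_rot: [-0.004, 0.141, 0.99, 0.001]
contact_force: [-0.2, 1.3, -0.7]
gripper_width: 0.402
```

```bash
python3 - <<'E'
from fit import *
go([.506,-.393,.082],-.278+np.pi/2)
cams=[read_camera("top"),read_camera("scene")]
for n,c in zip(("top","scene"),cams):
    crop(c,[.52,-.25,.02],50,8,n+"_j")
cv2.imwrite("pics/j1.png",np.hstack([cv2.resize(cv2.imread(f"pics/{n}_j.png"),(400,400)) for n in("top","scene")]))
E
```

```text
pos [ 0.5022 -0.3924  0.1854] yaw 1.288 z [-0.0065  0.0038 -1.    ] shift cm [-0.46  0.03 10.34] twist -0.005 q [ 0.32  0.56  0.34  1.76 -0.24  0.86  2.05] F [-0.2  1.3 -0.7] g 0.402 t 13.4333
top_j origin 303 144 scale 8 (800, 800, 3)
scene_j origin 269 135 scale 8 (800, 800, 3)
```

View pics/j1.png

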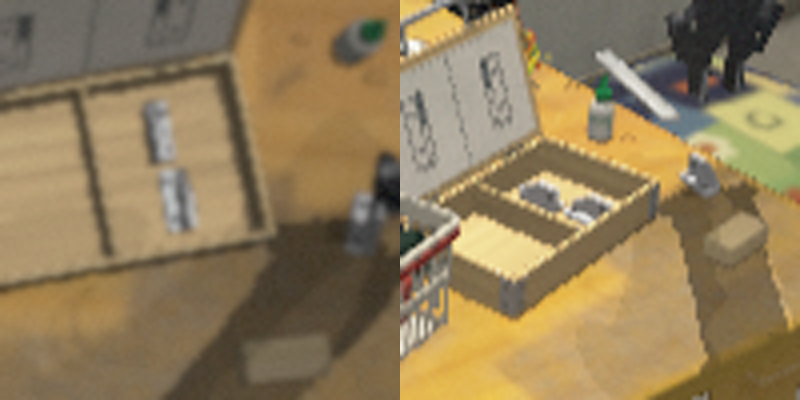

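```bash
python3 - <<'E'
from fit import *
cams=[read_camera("top"),read_camera("scene")]
for i,(u,v) in enumerate([(343,176.5),(347.5,194)]):
    X=pix2w(cams[0],u,v,.019);print(X)
    for cc in (cams,cams[:1]):
        r=fit(cc,X[0],X[1],n=24,z=.019)
        overlay(cams,r[0][2],r[0][1],f"k{i}{len(cc)}",z=.019)
cv2.imwrite("pics/k.png",np.vstack([cv2.resize(cv2.imread(f"pics/k{i}.png"),(800,200)) for i in ("02","12")]))
# bays corners
f=lambda u,v,z:pix2w(cams[0],303+u/4-.5,144+v/4-.5,z)
E
```

```text
[ 0.5829 -0.2171  0.019 ]
L 89.89 [ 0.5843 -0.2114  3.2411]
R 98.48 [ 0.5825 -0.2118  6.4193]
L 17.65 [ 0.5841 -0.211   3.2573]
R 18.79 [ 0.5832 -0.2111  0.1186]
[ 0.523  -0.2292  0.019 ]
R 100.67 [ 0.5271 -0.2337  3.2107]
L 105.78 [ 0.5256 -0.2244  3.3082]
R 16.37 [ 0.5271 -0.2334  3.2494]
L 19.94 [ 0.5267 -0.2333  0.2156]
```

View pics/k.png

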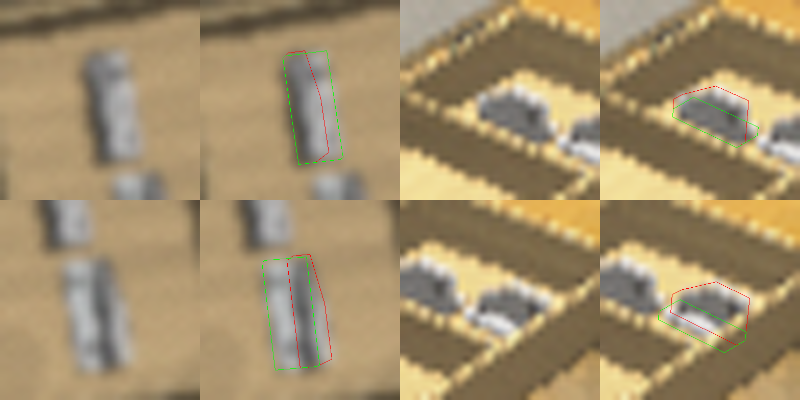

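move_arm --gripper '[0.4,0.4,0.4,0.4,0.4]' --pt "-0.2 0.0 3" --pt "-0.2 0.0 6" --pt "-0.2 0 8" --pt "-0.2 0 8" --pt "-0.2 0 8" --twist '[0,0,0,0,0]'

```text
t: 14.05
eef_pos: [0.5058, -0.3926, 0.1108]
tool_rot: [-0.0, 0.144, 0.99, 0.0]
contact_force: [0.0, 0.1, 0.8]
gripper_width: 0.4
```

```bash
python3 - <<'E'
from fit import *
go([.506,-.393,.082],-.278+np.pi/2)
c=read_camera("scene"); crop(c,[.50,-.39,.03],20,18,"l1")
E
```

```text
pos [ 0.5058 -0.3926  0.1108] yaw 1.282 z [-0.0009  0.0004 -1.    ] shift cm [-0.04 -0.04  2.88] twist -0.01 q [ 0.35  0.67  0.3   1.79 -0.28  0.73  2.08] F [0.  0.1 0.8] g 0.4 t 14.05
l1 origin 324 155 scale 18 (720, 720, 3)
```

View pics/l1.png

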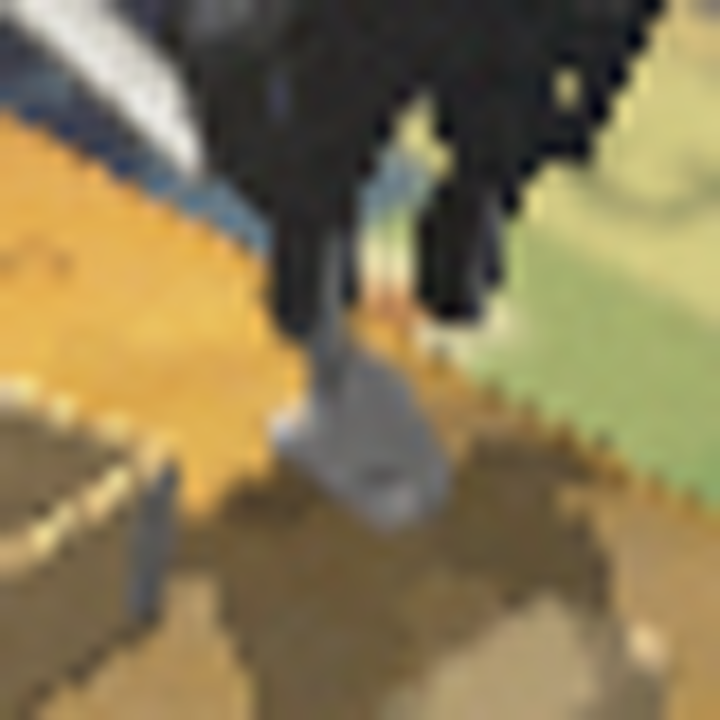

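```bash
python3 - <<'E'
from fit import *
c=read_camera("scene");o=get_obs();p=o["eef_pos"];R=Q(o).as_matrix()
for s in(-1,1):
  for zz in (.062,.073):
    X=p+R[:,1]*s*.017+R[:,2]*zz;print(s,zz,X,(w2pix(c,X)-[324,155]+.5)*18)
for h,pose in(("L",[.5005,-.3918,-.278]),):
    x,y,a=pose
    for lx,lz in((26,30),(0,30),(-26,13)):
        X=[x+lx/1e3*np.cos(a),y+lx/1e3*np.sin(a),lz/1e3];print("web",lx,(w2pix(c,X)-[324,155]+.5)*18)
E
```

```text
-1 0.062 [ 0.5019 -0.4101  0.0508] [435.1665 272.6363]
-1 0.073 [ 0.5019 -0.4101  0.0398] [429.5764 311.0039]
1 0.062 [ 0.5115 -0.3775  0.0508] [319.664  298.2399]
1 0.073 [ 0.5116 -0.3775  0.0398] [314.4722 336.7714]
web 26 [322.8308 323.6244]
web 0 [381.8025 369.7044]
web -26 [433.5947 476.169 ]
```

The projected finger and web positions match the picture. I'll descend and grip D.

move_arm --gripper '[0.4,0.4,0.4,0,0]' --pt "0 0 1.5" --pt "0 0 2.7" --pt "0 0 2.7" --pt "0 0 2.7" --pt "0 0 2.7" --twist '[0,0,0,0,0]'

```text
t: 14.57
eef_pos: [0.5056, -0.3933, 0.0847]
tool_rot: [0.0, 0.144, 0.99, -0.0]
contact_force: [-0.9, -0.6, -0.1]
gripper_width: 0.125
```

move_arm --gripper '[0,0,0,0,0]' --pt "0 0 0" --pt "0 0 0" --pt "0 0 0" --pt "0 0 0" --pt "0 0 0" --twist '[0,0,0,0,0]'

```text
t: 14.98
eef_pos: [0.5058, -0.3934, 0.0849]
tool_rot: [0.001, 0.144, 0.99, -0.0]
contact_force: [-0.4, 0.9, 5.7]
gripper_width: 0.081
```

```bash
python3 - <<'E'
from fit import *
go([.506,-.393,.082],-.278+np.pi/2)
E
```

```text
pos [ 0.5058 -0.3934  0.0849] yaw 1.283 z [ 0.0012 -0.0008 -1.    ] shift cm [-0.01  0.05  0.29] twist -0.01 q [ 0.36  0.7   0.29  1.8  -0.29  0.68  2.09] F [-0.4  0.9  5.7] g 0.081 t 14.9833
```

```bash
cat >> h.py <<'E'
C0=np.array([.544,-.158]);CY=.166
def c2w(x,y): c,s=np.cos(CY),np.sin(CY);return C0+[c*x-s*y,s*x+c*y]
def w2c(X): d=np.array(X)[:2]-C0;c,s=np.cos(CY),np.sin(CY);return np.array([c*d[0]+s*d[1],-s*d[0]+c*d[1]])
def tri(a,ua,b,ub):
    Pa=np.c_[a["R"],a["t"]];Pb=np.c_[b["R"],b["t"]]
    n=lambda c,u:np.array([[(u[0]-c["cx"])/c["fx"]],[(u[1]-c["cy"])/c["fy"]]])
    X=cv2.triangulatePoints(Pa,Pb,n(a,ua),n(b,ub))[:,0];return X[:3]/X[3]
E
python3 - <<'E'
from h import *
a,b=read_camera("top"),read_camera("scene")
print(tri(a,(276.5,208),b,(282.5,190)))
for n in ("basket",): pass
t=c2w(-.036+.0055,.088);print(t,w2c([.5058,-.3934]))
go([t[0],t[1],.20],CY+np.pi/2)
E
```

```text
[0.4702 0.0145 0.1252]
[ 0.4994 -0.0762] [-0.0766 -0.2259]
pos [ 0.5058 -0.3935  0.0849] yaw 1.283 z [ 0.0013 -0.0008 -1.    ] shift cm [  9.61  30.23 -11.54] twist -0.454 q [ 0.36  0.7   0.29  1.8  -0.29  0.68  2.09] F [-1.9  0.4  6.1] g 0.089 t 15.0833
```

move_arm --gripper '[0,0,0,0,0]' --pt "0 0 -3" --pt "0 0 -6" --pt "0 0 -9" --pt "0 0 -12" --pt "0 0 -12" --twist '[0,0,0,0,0]'

```text
t: 15.5
eef_pos: [0.5074, -0.3951, 0.2102]
tool_rot: [0.004, 0.144, 0.99, -0.002]
contact_force: [0.5, -1.0, -1.0]
gripper_width: 0.081
```

```bash
python3 - <<'E'
from h import *
t=c2w(-.036+.0055,.088);go([t[0],t[1],.20],CY+np.pi/2)
c=read_camera("scene"); crop(c,[.50,-.39,.13],20,18,"l2")
E
```

```text
pos [ 0.5074 -0.3951  0.2102] yaw 1.282 z [ 0.0082 -0.0052 -1.    ] shift cm [ 9.85 30.34  0.84] twist -0.455 q [ 0.31  0.54  0.35  1.74 -0.23  0.89  2.04] F [ 0.5 -1.  -1. ] g 0.081 t 15.5
l2 origin 327 135 scale 18 (720, 720, 3)
```

View pics/l2.png

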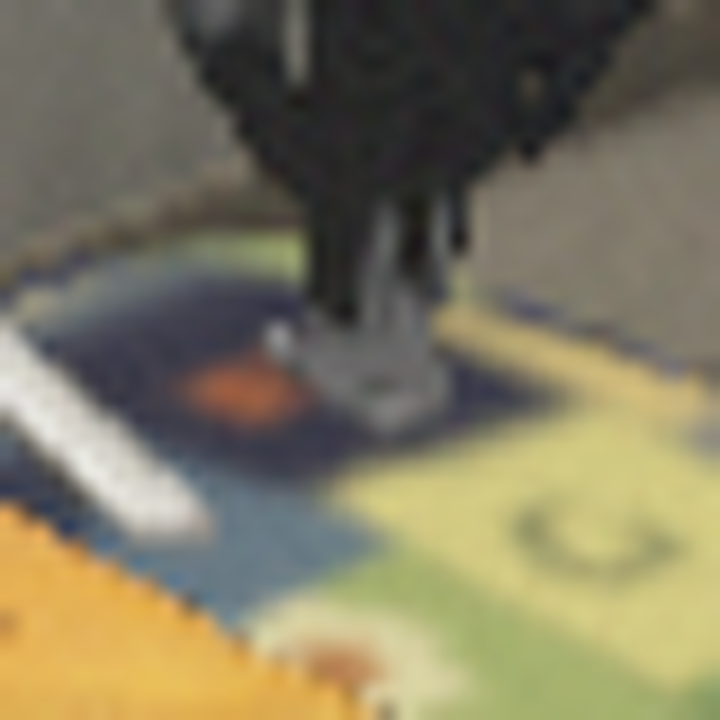

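move_arm --gripper '[0,0,0,0,0]' --pt "1.2 3.6 0" --pt "2.4 7.2 0" --pt "3.6 10.9 0" --pt "4.9 14.6 0" --pt "6.1 18.2 0" --twist '[-0.1,-0.2,-0.3,-0.4,-0.455]'

```text
t: 15.97
eef_pos: [0.4973, -0.1989, 0.2027]
tool_rot: [-0.001, -0.086, 0.996, 0.0]
contact_force: [1.2, -0.2, -0.7]
gripper_width: 0.081
```

```bash
python3 - <<'E'
from h import *
t=c2w(-.036+.0055,.088);go([t[0],t[1],.14],CY+np.pi/2)
E
```

```text
pos [ 0.4973 -0.1989  0.2027] yaw 1.743 z [-0.0021  0.0008 -1.    ] shift cm [-2.32 12.04  6.28] twist 0.006 q [ 0.09  0.38  0.22  1.99 -0.12  0.78  2.12] F [ 1.2 -0.2 -0.7] g 0.081 t 15.9667
```

move_arm --gripper '[0,0,0,0,0]' --pt "-0.7 3.6 0" --pt "-1.4 7.2 0" --pt "-2.1 10.8 0" --pt "-2.3 12 3" --pt "-2.3 12 6" --twist '[0,0,0,0,0]'

```text
t: 16.38
eef_pos: [0.5022, -0.074, 0.1436]
tool_rot: [0.002, -0.087, 0.996, 0.001]
contact_force: [0.3, -0.6, -0.7]
gripper_width: 0.077
```

```bash
python3 - <<'E'
from h import *
t=c2w(-.036+.0055,.088);go([t[0],t[1],.091],CY+np.pi/2)
c=read_camera("scene"); crop(c,[.50,-.08,.05],35,12,"l3")
E
```

```text
pos [ 0.5022 -0.074   0.1436] yaw 1.745 z [ 0.0029  0.0024 -1.    ] shift cm [ 0.33 -0.19  5.26] twist 0.008 q [-0.11  0.43  0.16  2.09 -0.12  0.62  1.88] F [ 0.3 -0.6 -0.7] g 0.077 t 16.3833
l3 origin 259 159 scale 12 (840, 840, 3)
```

View pics/l3.png

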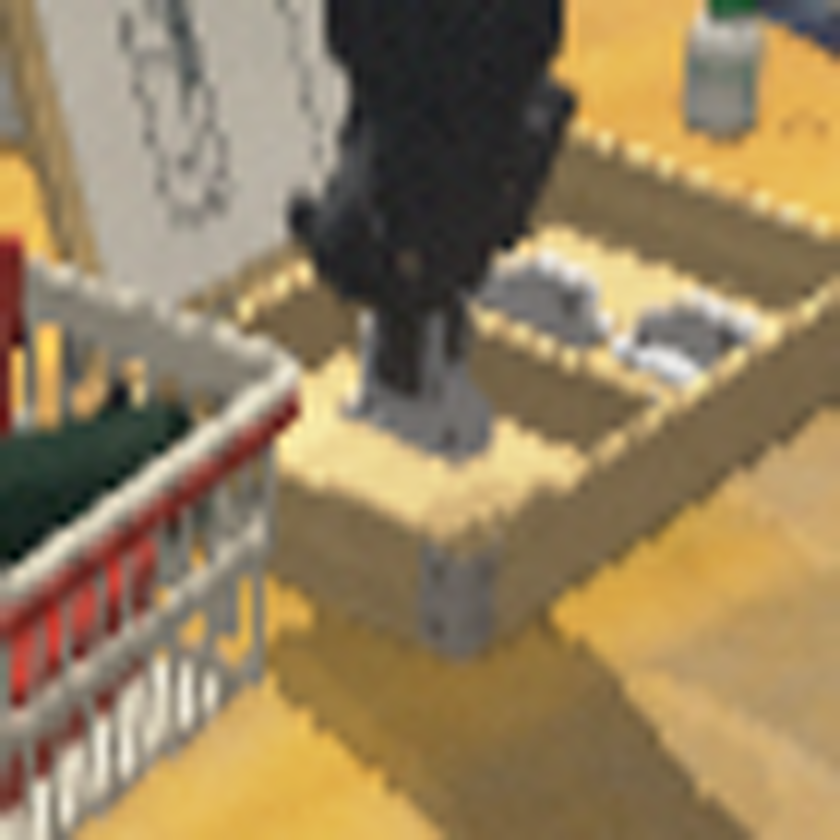

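move_arm --gripper '[0,0,0,0,0]' --pt "0.2 -0.1 1.5" --pt "0.2 -0.1 3" --pt "0.2 -0.1 4.2" --pt "0.2 -0.1 5" --pt "0.2 -0.1 5.1" --twist '[0,0,0,0,0]'

```text
t: 16.85
eef_pos: [0.4982, -0.0807, 0.0915]
tool_rot: [-0.002, -0.083, 0.997, 0.0]
contact_force: [0.5, 0.6, -0.6]
gripper_width: 0.08
```

```bash
python3 - <<'E'
from h import *
t=c2w(-.036+.0055,.088);go([t[0],t[1],.091],CY+np.pi/2)
E
```

```text
pos [ 0.4982 -0.0807  0.0915] yaw 1.737 z [-0.0036 -0.0001 -1.    ] shift cm [-0.19  0.42  0.05] twist 0.0 q [-0.08  0.53  0.14  2.12 -0.15  0.51  1.91] F [ 0.5  0.6 -0.6] g 0.08 t 16.85
```

move_arm --gripper '[0,0.3,0.3,0.3,0.3]' --pt "0 0 0.2" --pt "0 0 0.2" --pt "0 0 0.2" --pt "0 0 0" --pt "0 0 -2" --twist '[0,0,0,0,0]'

```text
t: 17.27
eef_pos: [0.498, -0.0801, 0.1115]
tool_rot: [-0.002, -0.084, 0.997, 0.0]
contact_force: [-0.6, 0.4, 0.3]
gripper_width: 0.303
```

move_arm --gripper '[0.4,0.4,0.4,0.4,0.4]' --pt "0 0 -3" --pt "0 0 -6" --pt "0 0 -9" --pt "0 0 -10" --pt "0 0 -10" --twist '[0,0,0,0,0]'

```text
t: 17.68
eef_pos: [0.5012, -0.0805, 0.2163]
tool_rot: [0.003, -0.083, 0.997, -0.0]
contact_force: [-0.2, -0.5, 0.3]
gripper_width: 0.399
```

```bash
python3 - <<'E'
from fit import *
a=3.25
go([.584-.006,-.211,.2],a+np.pi/2)
for n in("top","scene"):
    c=read_camera(n); crop(c,[.55,-.14,.05],45,9,n+"_n")
cv2.imwrite("pics/n1.png",np.hstack([cv2.resize(cv2.imread(f"pics/{n}_n.png"),(400,400)) for n in("top","scene")]))
E
```

```text
pos [ 0.5012 -0.0805  0.2163] yaw 1.738 z [ 0.0068  0.0002 -1.    ] shift cm [ -5.4  -14.15   1.68] twist 0.059 q [-0.13  0.31  0.2   2.05 -0.09  0.78  1.86] F [-0.2 -0.5  0.3] g 0.399 t 17.6833
top_n origin 277 140 scale 9 (810, 810, 3)
scene_n origin 251 140 scale 9 (810, 810, 3)
```

View pics/n1.png

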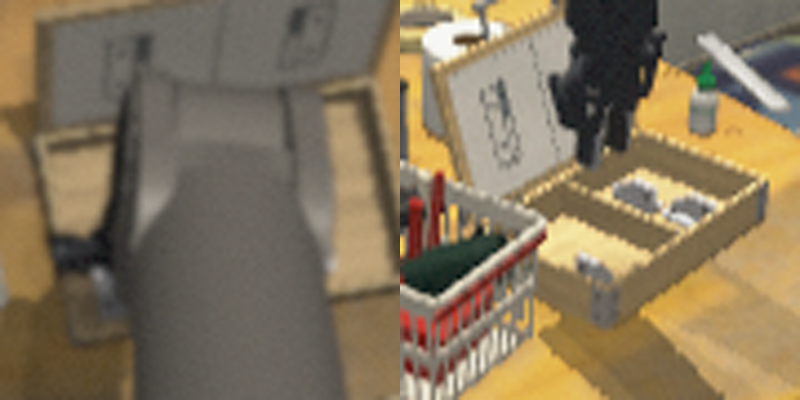

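move_arm --gripper '[0.4,0.4,0.4,0.4,0.4]' --pt "-1.4 -3.7 0" --pt "-2.8 -7.4 0" --pt "-4.2 -11.1 0" --pt "-5.4 -14.1 0" --pt "-5.4 -14.1 3" --twist '[0.06,0.06,0.06,0.06,0.06]'

```text
t: 18.2
eef_pos: [0.5804, -0.2187, 0.186]
tool_rot: [0.005, -0.05, 0.999, -0.004]
contact_force: [1.7, -0.3, 0.5]
gripper_width: 0.399
```

```bash
python3 - <<'E'
from fit import *
a=3.25
go([.578,-.2117,.115],a+np.pi/2)
c=read_camera("scene"); crop(c,[.55,-.2,.03],35,11,"n2")
E
```

```text
pos [ 0.5804 -0.2187  0.186 ] yaw 1.671 z [ 0.0097 -0.007  -0.9999] shift cm [0.23 0.78 7.09] twist -0.008 q [ 0.08  0.52  0.23  1.81 -0.15  0.81  2.06] F [ 1.7 -0.3  0.5] g 0.399 t 18.2
n2 origin 271 149 scale 11 (770, 770, 3)
```

View pics/n2.png

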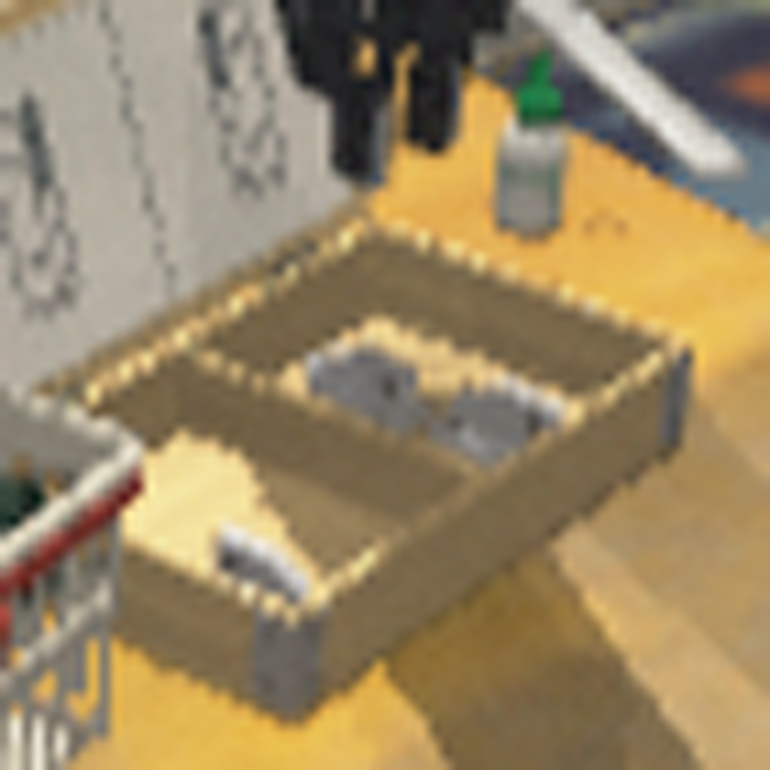

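move_arm --gripper '[0.4,0.4,0.4,0.4,0.4]' --pt "0.2 0.3 2" --pt "0.2 0.3 4" --pt "0.2 0.3 5" --pt "0.2 0.3 6" --pt "0.2 0.3 6" --twist '[0,0,0,0,0]'

```text
t: 18.67
eef_pos: [0.5724, -0.2069, 0.1205]
tool_rot: [-0.002, -0.054, 0.999, 0.001]
contact_force: [-1.1, 0.6, -0.2]
gripper_width: 0.403
```

```bash
python3 - <<'E'
from fit import *
a=3.25
go([.578,-.2117,.089],a+np.pi/2)
c=read_camera("scene"); crop(c,[.57,-.2,.04],22,18,"n3")
c=read_camera("top"); crop(c,[.57,-.2,.04],25,16,"n3t")
E
```

```text
pos [ 0.5724 -0.2069  0.1205] yaw 1.678 z [-0.0043  0.0011 -1.    ] shift cm [-0.52 -0.54  3.15] twist -0.001 q [ 0.09  0.6   0.2   1.86 -0.18  0.7   2.08] F [-1.1  0.6 -0.2] g 0.403 t 18.6667
n3 origin 281 158 scale 18 (792, 792, 3)
n3t origin 314 154 scale 16 (800, 800, 3)
```

View pics/n3.png

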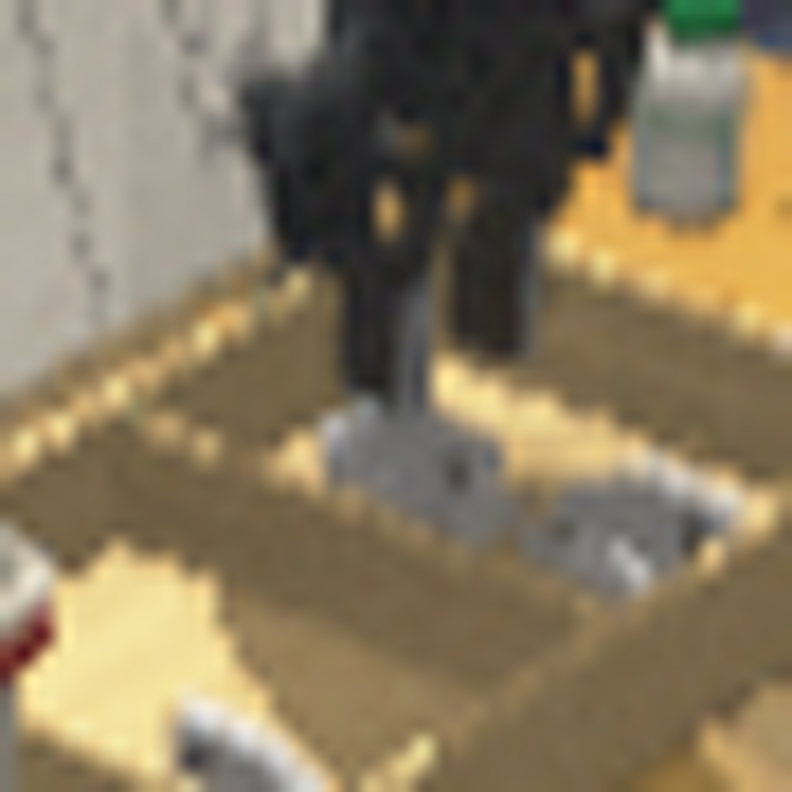

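View pics/n3t.png

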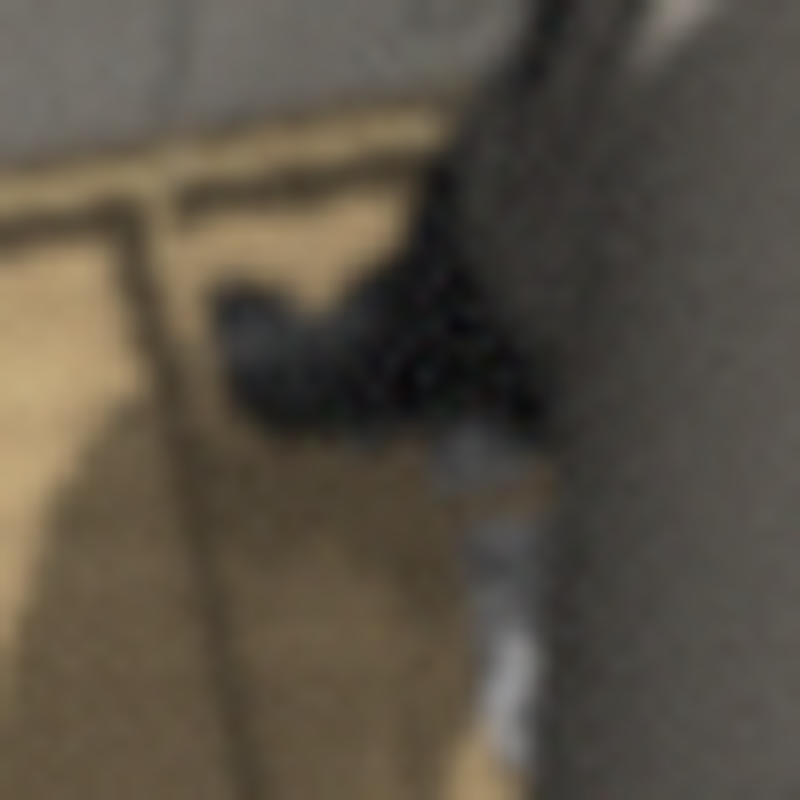

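move_arm --gripper '[0.4,0.4,0.4,0.4,0.4]' --pt "0 0 0.5" --pt "0 0 0.5" --pt "0 0 0.5" --pt "0 0 0.5" --pt "0 0 0.5" --twist '[0,0,0,0,0]'

```text
t: 19.18
eef_pos: [0.5741, -0.2077, 0.1184]
tool_rot: [0.0, -0.054, 0.999, -0.0]
contact_force: [0.1, 0.6, -0.9]
gripper_width: 0.398
```

```bash
python3 - <<'E'
from fit import *
go([.578,-.2117,.089],3.25+np.pi/2)
E
```

```text
pos [ 0.5741 -0.2077  0.1184] yaw 1.678 z [ 0.0008 -0.0002 -1.    ] shift cm [-0.35 -0.44  2.94] twist -0.001 q [ 0.09  0.61  0.2   1.86 -0.18  0.69  2.08] F [ 0.1  0.6 -0.9] g 0.398 t 19.1833
```

move_arm --gripper '[0.4,0.4,0.4,0,0]' --pt "-0.3 -0.4 1" --pt "-0.3 -0.4 2" --pt "-0.3 -0.4 2.8" --pt "-0.3 -0.4 2.8" --pt "-0.3 -0.4 2.8" --twist '[0,0,0,0,0]'

```text
t: 19.6
eef_pos: [0.5765, -0.2111, 0.0887]
tool_rot: [-0.001, -0.053, 0.999, 0.0]
contact_force: [-0.6, -0.7, 1.5]
gripper_width: 0.13
```

move_arm --gripper '[0,0,0,0,0]' --pt "0 0 0" --pt "0 0 0" --pt "0 0 0" --pt "0 0 0" --pt "0 0 0" --twist '[0,0,0,0,0]'

```text
t: 20.02
eef_pos: [0.5774, -0.2112, 0.0902]
tool_rot: [0.0, -0.054, 0.999, -0.0]
contact_force: [0.7, -0.6, -0.7]
gripper_width: 0.08
```

```bash
python3 - <<'E'
from fit import *
go([.578,-.2117,.2],3.25+np.pi/2)
c=read_camera("scene"); crop(c,[.57,-.2,.04],22,18,"n4")
E
```

```text
pos [ 0.5774 -0.2112  0.0902] yaw 1.678 z [ 0.0004 -0.0001 -1.    ] shift cm [ -0.06  -0.06 -10.98] twist -0.001 q [ 0.11  0.65  0.19  1.86 -0.19  0.65  2.09] F [ 0.7 -0.6 -0.7] g 0.08 t 20.0167
n4 origin 281 158 scale 18 (792, 792, 3)
```

View pics/n4.png

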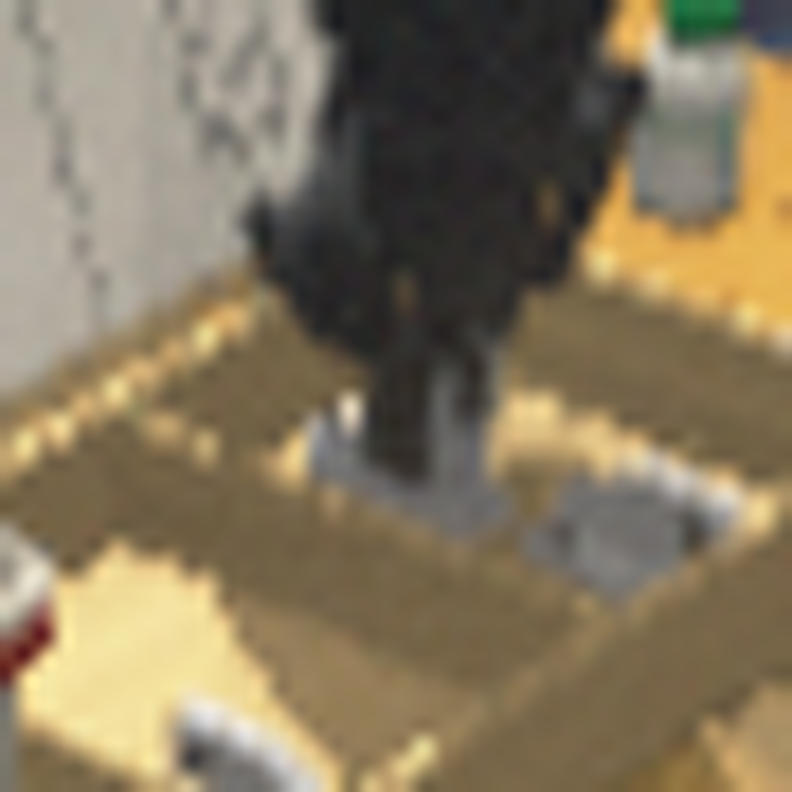

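move_arm --gripper '[0,0,0,0,0]' --pt "0 0 -3" --pt "0 0 -6" --pt "0 0 -8" --pt "0 0 -8" --pt "0 0 -8" --twist '[0,0,0,0,0]'

```text
t: 20.48
eef_pos: [0.5779, -0.2114, 0.1713]
tool_rot: [0.001, -0.054, 0.999, -0.0]
contact_force: [-0.2, -0.2, -0.9]
gripper_width: 0.078
```

```bash
python3 - <<'E'
from fit import *
t=c2w(-.0055,.036);go([t[0],t[1],.17],CY+np.pi/2)
c=read_camera("scene"); crop(c,[.57,-.2,.11],22,18,"n5")
E
```

```text
pos [ 0.5779 -0.2114  0.1713] yaw 1.678 z [ 0.0029 -0.0006 -1.    ] shift cm [3.56 9.24 0.11] twist -0.059 q [ 0.08  0.54  0.23  1.83 -0.16  0.79  2.07] F [-0.2 -0.2 -0.9] g 0.078 t 20.4833
n5 origin 282 144 scale 18 (792, 792, 3)
```

View pics/n5.png

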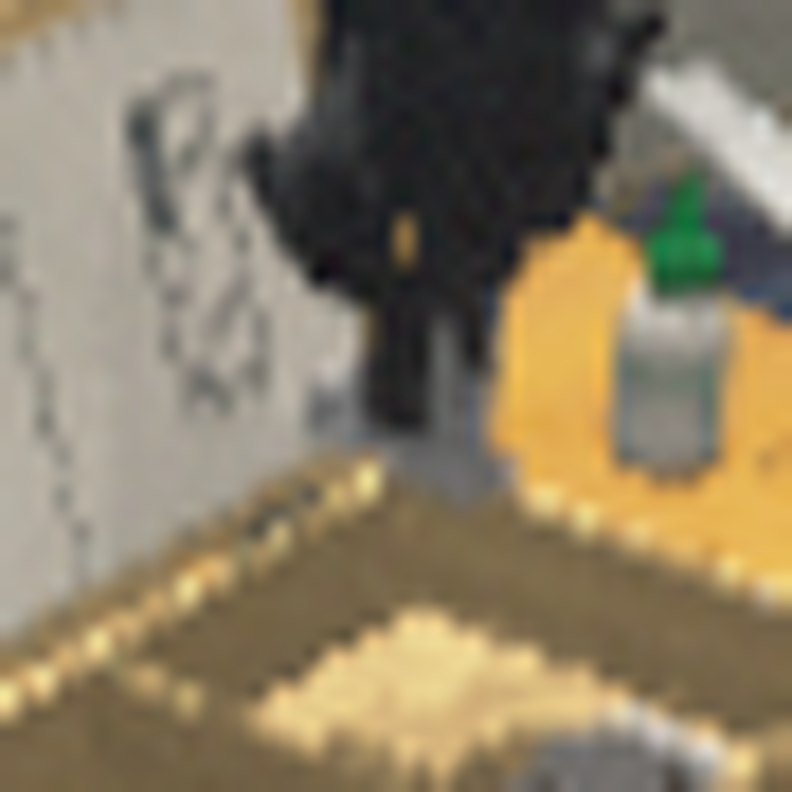

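move_arm --gripper '[0,0,0,0,0]' --pt "1.4 3.7 -0.5" --pt "2.8 7.3 -0.5" --pt "3.5 9.2 -0.5" --pt "3.5 9.2 2" --pt "3.5 9.2 4" --twist '[-0.06,-0.06,-0.06,-0.06,-0.06]'

```text
t: 20.95
eef_pos: [0.5318, -0.1214, 0.1287]
tool_rot: [-0.0, -0.085, 0.996, 0.001]
contact_force: [-0.1, -0.6, -1.3]
gripper_width: 0.08
```

move_arm --gripper '[0,0,0,0,0]' --pt "0 0 1" --pt "0 0 2" --pt "0 0 2" --pt "0 0 2" --pt "0 0 2" --twist '[0,0,0,0,0]'

```text
t: 21.37
eef_pos: [0.533, -0.124, 0.1104]
tool_rot: [0.0, -0.083, 0.997, -0.0]
contact_force: [-0.5, 0.1, 0.4]
gripper_width: 0.082
```

```bash
python3 - <<'E'
from fit import *
t=c2w(-.0055,.036);go([t[0],t[1],.092],CY+np.pi/2)
E
```

```text
pos [ 0.533  -0.124   0.1104] yaw 1.737 z [ 0.0007 -0.0003 -1.    ] shift cm [0.03 0.07 1.84] twist 0.0 q [-0.02  0.54  0.18  2.01 -0.16  0.6   2.  ] F [-0.5  0.1  0.4] g 0.082 t 21.3667
```

move_arm --gripper '[0,0,0,0,0.3]' --pt "0 0 1" --pt "0 0 1.6" --pt "0 0 1.9" --pt "0 0 1.9" --pt "0 0 1.9" --twist '[0,0,0,0,0]'

```text
t: 21.78
eef_pos: [0.5325, -0.1235, 0.0907]
tool_rot: [-0.0, -0.083, 0.997, 0.0]
contact_force: [-0.5, -0.2, 0.4]
gripper_width: 0.21
```

move_arm --gripper '[0.3,0.3,0.3,0.3,0.3]' --pt "0 0 0" --pt "0 0 0" --pt "0 0 -3" --pt "0 0 -7" --pt "0 0 -11" --twist '[0,0,0,0,0]'

```text
t: 22.2
eef_pos: [0.5318, -0.1235, 0.2017]
tool_rot: [-0.001, -0.083, 0.997, 0.0]
contact_force: [1.1, 0.0, 0.4]
gripper_width: 0.301
```

```bash
python3 - <<'E'
from fit import *
go([.45,.2,.25],.533+np.pi/2);go([.4293,.2617,.25],.59+np.pi/2)
c=read_camera("scene"); crop(c,[.52,-.15,.04],38,11,"p1")
E
```

```text
pos [ 0.5318 -0.1235  0.2017] yaw 1.738 z [-0.0025  0.     -1.    ] shift cm [ 2.7  33.26 -4.81] twist -0.366 q [-0.06  0.4   0.22  1.97 -0.12  0.79  1.96] F [1.1 0.  0.4] g 0.301 t 22.2
pos [ 0.5318 -0.1235  0.2017] yaw 1.738 z [-0.0025  0.     -1.    ] shift cm [ 3.72 39.69 -4.81] twist -0.423 q [-0.06  0.4   0.22  1.97 -0.12  0.79  1.96] F [1.1 0.  0.4] g 0.301 t 22.2
p1 origin 265 151 scale 11 (836, 836, 3)
```

View pics/p1.png

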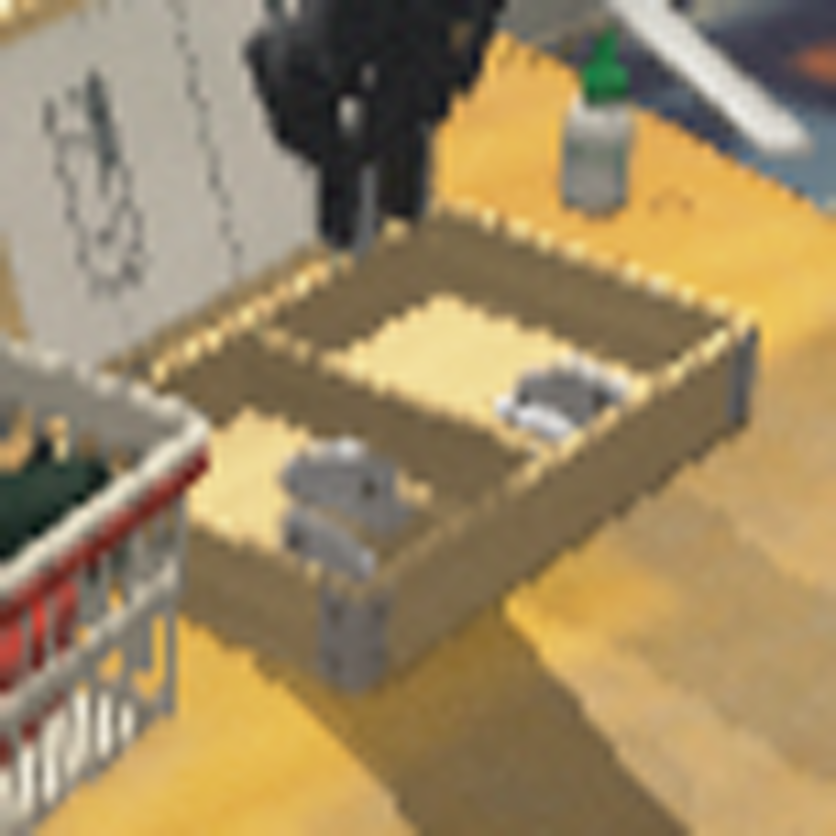

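```bash
python3 - <<'E'
from fit import *
cams=[read_camera("top"),read_camera("scene")]
for i,(x,y) in enumerate([(.501,.281),(.43,.26),(.475,.371)]):
    r=fit(cams,x,y);overlay(cams,r[0][2],r[0][1],f"o{i}")
cv2.imwrite("pics/oo.png",np.vstack([cv2.resize(cv2.imread(f"pics/o{i}.png"),(600,150)) for i in range(3)]))
cv2.imwrite("pics/oos.png",cams[1]["pixels"][:,:,::-1])
E
```

```text
L 58.54 [0.5011 0.2808 6.8202]
R 73.93 [0.5018 0.2819 3.6719]
R 62.02 [0.4287 0.2616 0.6255]
L 85.01 [0.4306 0.2629 3.728 ]
R 26.42 [0.4765 0.3717 4.0311]
L 51.27 [0.4758 0.3705 0.8922]
```

View pics/oo.png

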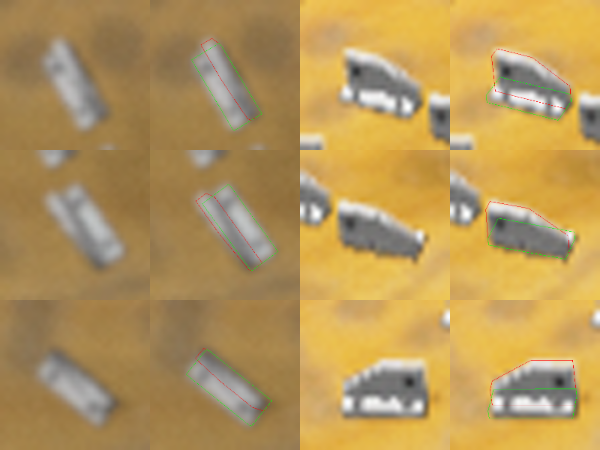

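View pics/oos.png

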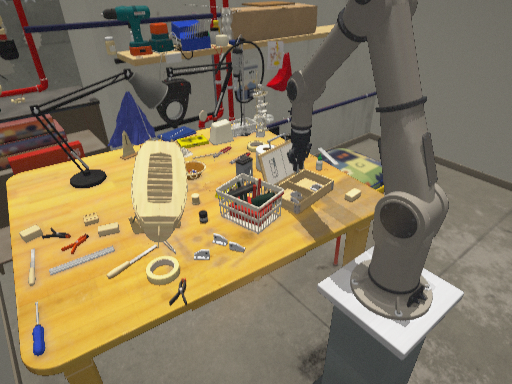

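The three brackets are where they were. Next is A, the left-hand one at (.501,.281).

```bash
python3 - <<'E'
from fit import *
go([.506,.284,.33],.535+np.pi/2)
E
```

```text
pos [ 0.5347 -0.124   0.2046] yaw 1.738 z [ 0.0076 -0.0006 -1.    ] shift cm [ -4.04  40.68 -12.58] twist -0.368 q [-0.06  0.39  0.22  1.97 -0.12  0.79  1.96] F [0.5 0.5 0.6] g 0.304 t 22.35
```

move_arm --gripper '[0.4,0.4,0.4,0.4,0.4]' --pt "0 0 -4" --pt "0 0 -8" --pt "0 2 -11" --pt "-0.5 6 -12" --pt "-1 10 -12" --twist '[0,-0.1,-0.2,-0.3,-0.37]'

```text
t: 22.77
eef_pos: [0.5268, -0.0237, 0.3238]
tool_rot: [0.003, -0.266, 0.964, -0.001]
contact_force: [1.4, 1.0, 0.6]
gripper_width: 0.402
```

```bash
python3 - <<'E'
from fit import *
go([.506,.284,.33],.535+np.pi/2)
E
```

```text
pos [ 0.5268 -0.0237  0.3238] yaw 2.108 z [ 0.0056  0.0001 -1.    ] shift cm [-13.98  27.49  -0.62] twist 0.003 q [-0.18  0.21  0.13  1.89 -0.03  1.03  2.07] F [1.4 1.  0.6] g 0.402 t 22.7667
```

move_arm --gripper '[0.4,0.4,0.4,0.4,0.4]' --pt "-1.9 3.7 0" --pt "-3.8 7.4 0" --pt "-5.7 11.1 0" --pt "-7.6 14.8 0" --pt "-9.5 18.5 0" --twist '[0,0,0,0,0]'

```text
t: 23.18
eef_pos: [0.5118, 0.1861, 0.3201]
tool_rot: [-0.001, -0.265, 0.964, -0.0]
contact_force: [1.2, -0.2, 1.3]
gripper_width: 0.401
```

move_arm --gripper '[0.4,0.4,0.4,0.4,0.4]' --pt "-1.9 3.7 0" --pt "-3.8 7.4 2" --pt "-4.5 9 6" --pt "-4.5 9 10" --pt "-4.5 9 14" --twist '[0,0,0,0,0]'

```text
t: 23.6
eef_pos: [0.5043, 0.2872, 0.1806]
tool_rot: [0.0, -0.267, 0.964, 0.001]
contact_force: [1.2, -0.3, -0.5]
gripper_width: 0.401
```

move_arm --gripper '[0.4,0.4,0.4,0.4,0.4]' --pt "0 0 2" --pt "0 0 4" --pt "0 0 5" --pt "0 0 5" --pt "0 0 5" --twist '[0,0,0,0,0]'

```text
t: 24.02
eef_pos: [0.5053, 0.2846, 0.1323]
tool_rot: [-0.0, -0.265, 0.964, -0.0]
contact_force: [0.2, -0.5, 0.6]
gripper_width: 0.401
```

```bash
python3 - <<'E'
from fit import *
go([.506,.284,.084],.535+np.pi/2)
E
```

```text
pos [0.5053 0.2846 0.1323] yaw 2.108 z [-0.0008 -0.0005 -1.    ] shift cm [-0.03 -0.08  4.83] twist 0.002 q [-0.59  0.54 -0.04  1.92  0.03  0.69  1.46] F [ 0.2 -0.5  0.6] g 0.401 t 24.0167
```

move_arm --gripper '[0.4,0.4,0.4,0.4,0.4]' --pt "0 0 1.5" --pt "0 0 3" --pt "0 0 4" --pt "0 0 4.7" --pt "0 0 4.7" --twist '[0,0,0,0,0]'

```text
t: 24.43
eef_pos: [0.5052, 0.2845, 0.085]
tool_rot: [-0.0, -0.265, 0.964, -0.0]
contact_force: [-1.0, 0.1, 0.4]
gripper_width: 0.399
```

move_arm --gripper '[0,0,0,0,0]' --pt "0 0 0" --pt "0 0 0" --pt "0 0 0" --pt "0 0 0" --pt "0 0 0" --twist '[0,0,0,0,0]'

```text
t: 24.85
eef_pos: [0.5061, 0.285, 0.0865]
tool_rot: [0.001, -0.265, 0.964, 0.0]
contact_force: [-1.3, -0.4, 6.1]
gripper_width: 0.078
```

```bash
python3 - <<'E'
from fit import *
go([.506,.284,.33],.535+np.pi/2)
E
```

```text
pos [0.5061 0.285  0.0865] yaw 2.108 z [ 0.0015  0.0009 -1.    ] shift cm [  0.01  -0.08 -24.35] twist 0.002 q [-0.59  0.61 -0.04  1.93  0.04  0.6   1.45] F [-1.3 -0.4  6.1] g 0.078 t 24.85
```

move_arm --gripper '[0,0,0,0,0]' --pt "0 0 -3" --pt "0 0 -7" --pt "0 0 -11" --pt "0 0 -15" --pt "0 0 -19" --twist '[0,0,0,0,0]'

```text
t: 25.27
eef_pos: [0.5049, 0.2843, 0.2774]
tool_rot: [-0.0, -0.265, 0.964, -0.0]
contact_force: [0.5, 0.7, -1.0]
gripper_width: 0.083
```

move_arm --gripper '[0,0,0,0,0]' --pt "0 0 -4" --pt "0 0 -5" --pt "0 0 -5" --pt "0 0 -5" --pt "0 0 -5" --twist '[0,0,0,0,0]'

```text
t: 25.68
eef_pos: [0.5046, 0.2841, 0.3236]
tool_rot: [-0.001, -0.265, 0.964, -0.001]
contact_force: [-0.1, -0.6, -0.4]
gripper_width: 0.083
```

```bash
python3 - <<'E'
from fit import *
t=c2w(.030,.084);go([t[0],t[1],.33],CY+np.pi/2)
c=read_camera("scene"); crop(c,[.5,.28,.25],30,13,"q1")
E
```

```text
pos [0.5046 0.2841 0.3236] yaw 2.108 z [-0.0026 -0.0018 -1.    ] shift cm [ 13.4  -33.26  -0.59] twist 0.371 q [-0.59  0.3  -0.04  1.76  0.01  1.08  1.48] F [-0.1 -0.6 -0.4] g 0.083 t 25.6833
q1 origin 184 150 scale 13 (780, 780, 3)
```

View pics/q1.png

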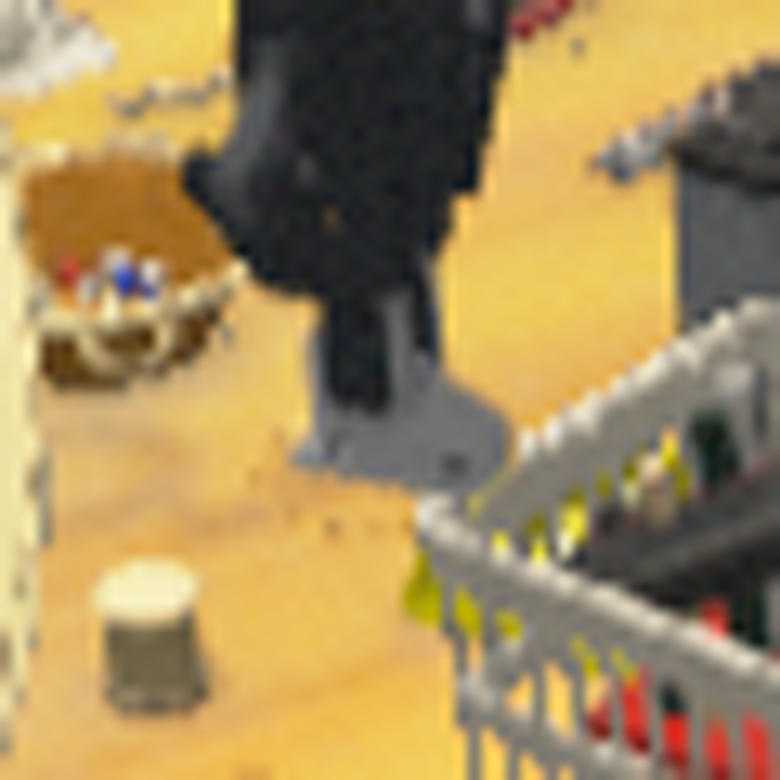

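move_arm --gripper '[0,0,0,0,0]' --pt "1.5 -3.7 -0.5" --pt "3 -7.4 -0.5" --pt "4.5 -11.1 -0.5" --pt "6 -14.8 -0.5" --pt "7.5 -18.5 -0.5" --twist '[0.08,0.16,0.24,0.32,0.37]'

```text
t: 26.15
eef_pos: [0.5348, 0.0854, 0.3286]
tool_rot: [-0.002, -0.082, 0.997, -0.0]
contact_force: [1.5, -0.4, -1.6]
gripper_width: 0.077
```

```bash
python3 - <<'E'
from fit import *
t=c2w(.030,.084);go([t[0],t[1],.25],CY+np.pi/2)
E
```

```text
pos [0.5348 0.0854 0.3286] yaw 1.734 z [-0.0032 -0.0011 -1.    ] shift cm [  0.05 -15.75   7.87] twist -0.003 q [-0.37  0.23  0.12  1.85 -0.03  1.06  1.49] F [ 1.5 -0.4 -1.6] g 0.077 t 26.15
```

move_arm --gripper '[0,0,0,0,0]' --pt "0 -3.8 0" --pt "0 -7.6 0" --pt "0 -11.4 0" --pt "0 -15.2 0" --pt "0 -15.7 2" --twist '[0,0,0,0,0]'

```text
t: 26.57
eef_pos: [0.5629, -0.0763, 0.3121]
tool_rot: [0.002, -0.079, 0.997, -0.002]
contact_force: [1.2, -1.3, -0.6]
gripper_width: 0.08
```

move_arm --gripper '[0,0,0,0,0]' --pt "0 0 4" --pt "0 0 8" --pt "0 0 12" --pt "0 0 15" --pt "0 0 15" --twist '[0,0,0,0,0]'

```text
t: 26.98
eef_pos: [0.5567, -0.067, 0.153]
tool_rot: [-0.007, -0.084, 0.996, 0.001]
contact_force: [-1.0, 0.5, -0.5]
gripper_width: 0.08
```

```bash
python3 - <<'E'
from fit import *
t=c2w(.030,.084);go([t[0],t[1],.0935],CY+np.pi/2)
for n in("top","scene"):
    c=read_camera(n); crop(c,[.55,-.1,.08],35,11,n+"_s")
cv2.imwrite("pics/s1.png",np.hstack([cv2.resize(cv2.imread(f"pics/{n}_s.png"),(400,400)) for n in("top","scene")]))
E
```

```text
pos [ 0.5567 -0.067   0.153 ] yaw 1.738 z [-0.0144 -0.0001 -0.9999] shift cm [-0.33 -0.38  5.95] twist 0.001 q [-0.12  0.49  0.17  1.96 -0.12  0.72  1.85] F [-1.   0.5 -0.5] g 0.08 t 26.9833
top_s origin 275 148 scale 11 (770, 770, 3)
scene_s origin 255 147 scale 11 (770, 770, 3)
```

View pics/s1.png

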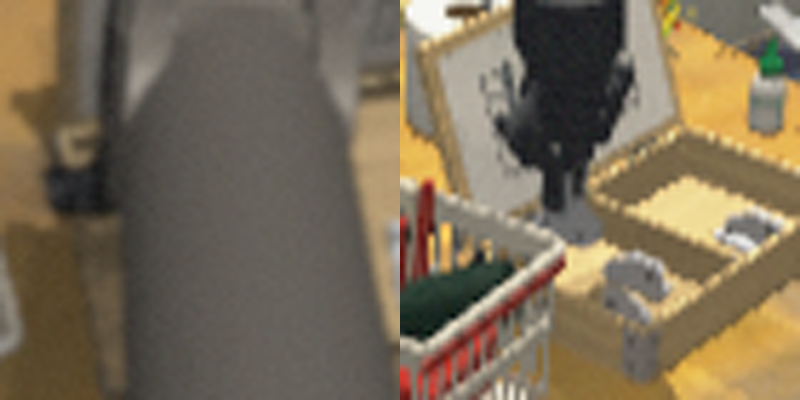

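move_arm --gripper '[0,0,0,0,0]' --pt "0 0 1" --pt "0 0 2" --pt "0 0 3" --pt "0 0 3" --pt "0 0 3" --twist '[0,0,0,0,0]'

```text
t: 27.5
eef_pos: [0.5615, -0.0675, 0.1303]
tool_rot: [-0.0, -0.083, 0.997, 0.0]
contact_force: [0.1, -0.0, -1.1]
gripper_width: 0.08
```

```bash
python3 - <<'E'
from fit import *
t=c2w(.030,.084);go([t[0],t[1],.0935],CY+np.pi/2)
c=read_camera("scene"); crop(c,[.55,-.1,.06],28,14,"s2")
E
```

```text
pos [ 0.5615 -0.0675  0.1303] yaw 1.738 z [-0.0007  0.     -1.    ] shift cm [ 0.22 -0.24  3.68] twist 0.001 q [-0.11  0.53  0.16  1.96 -0.13  0.66  1.86] F [ 0.1 -0.  -1.1] g 0.08 t 27.5
s2 origin 262 158 scale 14 (784, 784, 3)
```

View pics/s2.png

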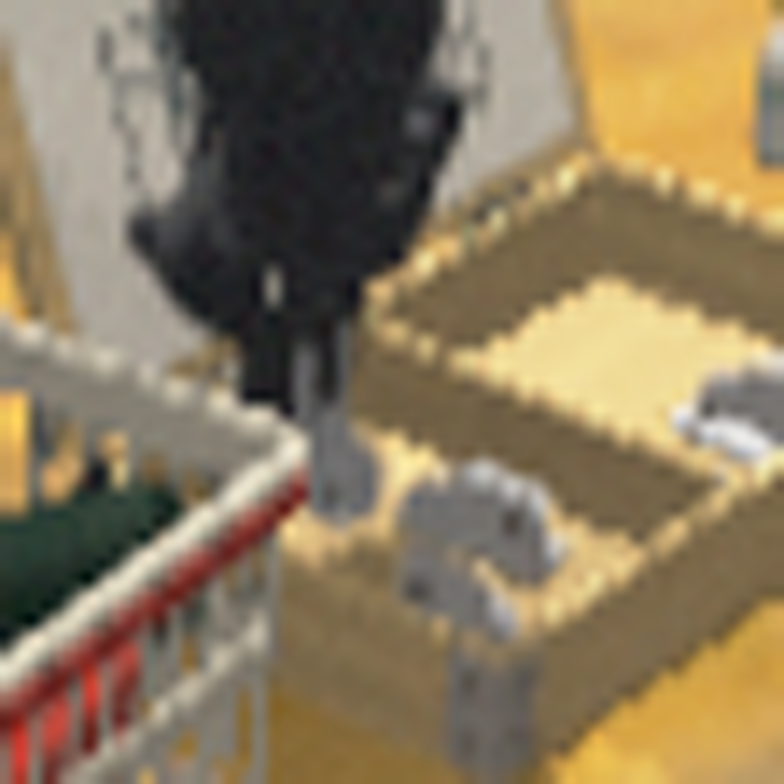

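move_arm --gripper '[0,0,0,0,0]' --pt "0.2 -0.2 1" --pt "0.2 -0.2 2" --pt "0.2 -0.2 3" --pt "0.2 -0.2 3.6" --pt "0.2 -0.2 3.6" --twist '[0,0,0,0,0]'

```text
t: 27.97
eef_pos: [0.5589, -0.0697, 0.0925]
tool_rot: [-0.002, -0.083, 0.997, 0.0]
contact_force: [0.1, -0.1, -0.1]
gripper_width: 0.078
```

```bash
python3 - <<'E'
from fit import *
t=c2w(.030,.084);go([t[0],t[1],.092],CY+np.pi/2)
E
```

```text
pos [ 0.5589 -0.0697  0.0925] yaw 1.738 z [-0.0033  0.0001 -1.    ] shift cm [-0.07 -0.06  0.05] twist 0.001 q [-0.1   0.59  0.14  1.98 -0.14  0.59  1.88] F [ 0.1 -0.1 -0.1] g 0.078 t 27.9667
```

move_arm --gripper '[0,0.3,0.3,0.3,0.3]' --pt "0 0 0.2" --pt "0 0 0.2" --pt "0 0 0.2" --pt "0 0 0" --pt "0 0 -2" --twist '[0,0,0,0,0]'

```text
t: 28.38
eef_pos: [0.5584, -0.0695, 0.1126]
tool_rot: [-0.002, -0.084, 0.996, 0.0]
contact_force: [0.6, 0.1, -0.3]
gripper_width: 0.301
```

move_arm --gripper '[0.4,0.4,0.4,0.4,0.4]' --pt "0 0 -4" --pt "0 0 -8" --pt "0 0 -12" --pt "0 0 -16" --pt "0 0 -20" --twist '[0,0,0,0,0]'

```text
t: 28.8
eef_pos: [0.5597, -0.0699, 0.3173]
tool_rot: [0.001, -0.083, 0.997, -0.0]
contact_force: [1.8, 0.5, -1.5]
gripper_width: 0.396
```

```bash
python3 - <<'E'
from fit import *
a=.61
go([.4287+.006*np.cos(a),.2617+.006*np.sin(a),.33],a+np.pi/2)
c=read_camera("scene"); crop(c,[.55,-.1,.06],32,12,"s3")
cams=[c,read_camera("top")]
r=fit(cams,.4287,.2617)
r=fit(cams,.4765,.3717)
E
```

```text
pos [ 0.5597 -0.0699  0.3173] yaw 1.738 z [ 0.0011  0.0001 -1.    ] shift cm [ 6.87 35.13 -1.28] twist -0.443 q [-0.16  0.28  0.21  1.82 -0.07  1.04  1.82] F [ 1.8  0.5 -1.5] g 0.396 t 28.8
s3 origin 258 154 scale 12 (768, 768, 3)
R 9.09 [0.4289 0.2616 0.6141]
L 32.09 [0.4304 0.263  3.732 ]
R 18.63 [0.4764 0.3716 4.0247]
L 43.39 [0.4757 0.3707 7.1716]
```

View pics/s3.png

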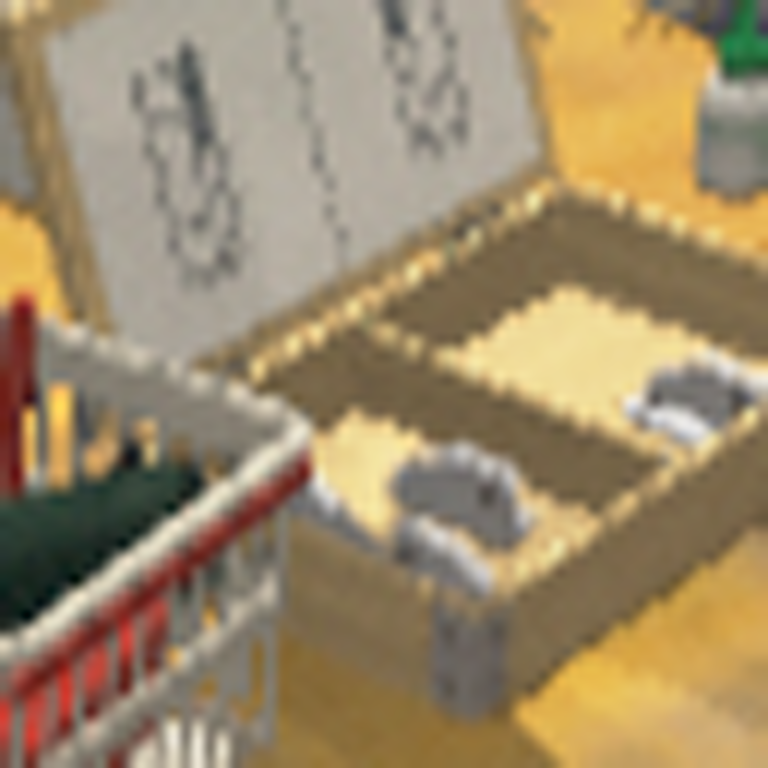

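move_arm --gripper '[0.4,0.4,0.4,0.4,0.4]' --pt "0.8 4 -1" --pt "1.6 8 -1" --pt "2.4 12 -1" --pt "3.2 16 -1" --pt "4 20 -1" --twist '[-0.1,-0.2,-0.3,-0.4,-0.44]'

```text
t: 29.32
eef_pos: [0.4863, 0.1222, 0.3249]
tool_rot: [0.001, -0.301, 0.954, 0.0]
contact_force: [0.8, -0.4, 0.2]
gripper_width: 0.402
```

```bash
python3 - <<'E'
from fit import *
a=.613
go([.4287+.006*np.cos(a),.2617+.006*np.sin(a),.2],a+np.pi/2)
E
```

```text
pos [0.4863 0.1222 0.3249] yaw 2.183 z [ 0.001   0.0003 -1.    ] shift cm [-3.89 14.73 12.48] twist -0.001 q [-0.39  0.17  0.02  1.94 -0.    1.03  1.82] F [ 0.8 -0.4  0.2] g 0.402 t 29.3167
```

move_arm --gripper '[0.4,0.4,0.4,0.4,0.4]' --pt "-1 4 0" --pt "-2 8 0" --pt "-3 12 1" --pt "-3.9 14.7 4" --pt "-3.9 14.7 8" --twist '[0,0,0,0,0]'

```text
t: 29.73
eef_pos: [0.4343, 0.272, 0.2469]
tool_rot: [0.004, -0.303, 0.953, 0.003]
contact_force: [0.6, 0.1, -0.5]
gripper_width: 0.399
```

move_arm --gripper '[0.4,0.4,0.4,0.4,0.4]' --pt "0 0 4" --pt "0 0 8" --pt "0 0 11" --pt "0 0 11" --pt "0 0 11" --twist '[0,0,0,0,0]'

```text
t: 30.15
eef_pos: [0.4349, 0.2632, 0.1338]
tool_rot: [-0.002, -0.299, 0.954, -0.001]
contact_force: [0.6, 0.5, 0.4]
gripper_width: 0.404
```

```bash
python3 - <<'E'
from fit import *
a=.613
go([.4287+.006*np.cos(a),.2617+.006*np.sin(a),.085],a+np.pi/2)
E
```

```text
pos [0.4349 0.2632 0.1338] yaw 2.178 z [-0.0027 -0.002  -1.    ] shift cm [-0.02  0.23  4.88] twist -0.006 q [-0.6   0.45 -0.08  2.08  0.06  0.62  1.46] F [0.6 0.5 0.4] g 0.404 t 30.15
```

move_arm --gripper '[0.4,0.4,0.4,0.4,0.4]' --pt "0 0.1 1.5" --pt "0 0.1 3" --pt "0 0.1 4" --pt "0 0.1 4.8" --pt "0 0.1 4.8" --twist '[0,0,0,0,0]'

```text
t: 30.57
eef_pos: [0.4352, 0.2647, 0.0867]
tool_rot: [0.0, -0.299, 0.954, 0.0]
contact_force: [0.3, 0.0, 0.8]
gripper_width: 0.403
```

move_arm --gripper '[0,0,0,0,0]' --pt "0 0 0" --pt "0 0 0" --pt "0 0 0" --pt "0 0 0" --pt "0 0 0" --twist '[0,0,0,0,0]'

```text
t: 30.98
eef_pos: [0.4356, 0.2649, 0.0875]
tool_rot: [0.001, -0.299, 0.954, 0.0]
contact_force: [-1.3, -0.7, 7.2]
gripper_width: 0.079
```

move_arm --gripper '[0,0,0,0,0]' --pt "0 0 -3" --pt "0 0 -7" --pt "0 0 -11" --pt "0 0 -15" --pt "0 0 -19" --twist '[0,0,0,0,0]'

```text
t: 31.4
eef_pos: [0.4346, 0.2642, 0.2787]
tool_rot: [0.0, -0.299, 0.954, 0.0]
contact_force: [1.1, 0.4, -1.2]
gripper_width: 0.082
```

move_arm --gripper '[0,0,0,0,0]' --pt "0 0 -4" --pt "0 0 -5" --pt "0 0 -5" --pt "0 0 -5" --pt "0 0 -5" --twist '[0,0,0,0,0]'

```text
t: 31.82
eef_pos: [0.4343, 0.264, 0.3249]
tool_rot: [-0.001, -0.299, 0.954, -0.0]
contact_force: [0.7, 0.4, -0.9]
gripper_width: 0.076
```

```bash
python3 - <<'E'
from fit import *
t=c2w(.034,-.036);go([t[0],t[1],.33],CY+np.pi/2)
for n in("top","scene"):
    c=read_camera(n); crop(c,[.434,.265,.25] if n=="scene" else [.55,-.16,.02],38,10,n+"_s")
cv2.imwrite("pics/s4.png",np.hstack([cv2.resize(cv2.imread(f"pics/{n}_s.png"),(400,400)) for n in("top","scene")]))
E
```

```text
pos [0.4343 0.264  0.3249] yaw 2.178 z [-0.0022 -0.0017 -1.    ] shift cm [ 13.53 -45.63  -0.46] twist 0.441 q [-0.59  0.19 -0.09  1.92  0.02  1.04  1.49] F [ 0.7  0.4 -0.9] g 0.076 t 31.8167
top_s origin 288 148 scale 10 (760, 760, 3)
scene_s origin 192 149 scale 10 (760, 760, 3)
```

View pics/s4.png

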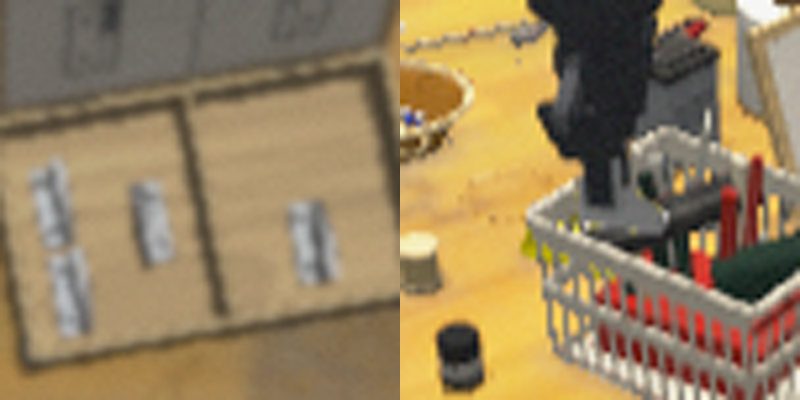

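move_arm --gripper '[0,0,0,0,0]' --pt "1.1 -3.8 -0.5" --pt "2.2 -7.6 -0.5" --pt "3.4 -11.4 -0.5" --pt "4.5 -15.2 -0.5" --pt "5.6 -19 -0.5" --twist '[0.08,0.16,0.25,0.35,0.44]'

```text
t: 32.33
eef_pos: [0.4971, 0.0746, 0.3302]
tool_rot: [-0.001, -0.081, 0.997, -0.0]
contact_force: [0.9, 1.2, -0.5]
gripper_width: 0.078
```

```bash
python3 - <<'E'
from fit import *
t=c2w(.034,-.036);go([t[0],t[1],.33],CY+np.pi/2)
E
```

```text
pos [0.4971 0.0746 0.3302] yaw 1.733 z [-0.0024 -0.0008 -1.    ] shift cm [ -4.28 -27.3    0.02] twist -0.004 q [-0.37  0.16  0.1   1.93 -0.02  1.05  1.48] F [ 0.9  1.2 -0.5] g 0.078 t 32.3333
```

move_arm --gripper '[0,0,0,0,0]' --pt "-0.6 -4 0" --pt "-1.2 -8 0" --pt "-1.8 -12 0" --pt "-2.4 -16 0" --pt "-3 -20 0" --twist '[0,0,0,0,0]'

```text
t: 32.75
eef_pos: [0.56, -0.1175, 0.33]
tool_rot: [-0.001, -0.084, 0.997, 0.0]
contact_force: [0.3, -0.2, -1.1]
gripper_width: 0.079
```

move_arm --gripper '[0,0,0,0,0]' --pt "-0.6 -4 0" --pt "-1.2 -7.2 2" --pt "-1.2 -7.2 6" --pt "-1.2 -7.2 10" --pt "-1.2 -7.2 14" --twist '[0,0,0,0,0]'

```text
t: 33.17
eef_pos: [0.5833, -0.1854, 0.1886]
tool_rot: [-0.001, -0.083, 0.997, -0.0]
contact_force: [-0.2, 1.9, -0.3]
gripper_width: 0.079
```

move_arm --gripper '[0,0,0,0,0]' --pt "0 0 3" --pt "0 0 5" --pt "0 0 6" --pt "0 0 6" --pt "0 0 6" --twist '[0,0,0,0,0]'

```text
t: 33.58
eef_pos: [0.584, -0.1847, 0.1312]
tool_rot: [-0.001, -0.083, 0.997, 0.0]
contact_force: [0.8, 0.7, -0.9]
gripper_width: 0.075
```

```bash
python3 - <<'E'
from fit import *
t=c2w(.034,-.036);go([t[0],t[1],.0945],CY+np.pi/2)
c=read_camera("scene"); crop(c,[.57,-.18,.06],32,12,"u1")
E
```

```text
pos [ 0.584  -0.1847  0.1312] yaw 1.738 z [-0.001  -0.0001 -1.    ] shift cm [ 0.1  -0.31  3.67] twist 0.001 q [ 0.05  0.59  0.21  1.85 -0.17  0.72  2.09] F [ 0.8  0.7 -0.9] g 0.075 t 33.5833
u1 origin 268 146 scale 12 (768, 768, 3)
```

View pics/u1.png

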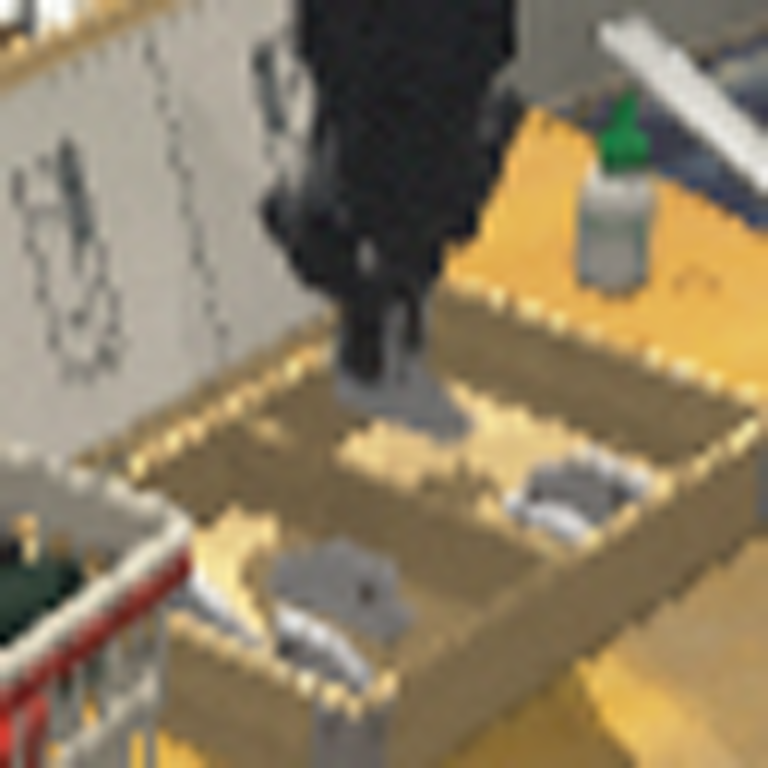

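move_arm --gripper '[0,0,0,0,0]' --pt "0 -0.2 1" --pt "0 -0.2 2" --pt "0 -0.2 3" --pt "0 -0.2 3.5" --pt "0 -0.2 3.5" --twist '[0,0,0,0,0]'

```text
t: 34.05
eef_pos: [0.5834, -0.1862, 0.0948]
tool_rot: [-0.001, -0.083, 0.997, 0.0]
contact_force: [0.5, 0.2, -1.0]
gripper_width: 0.081
```

move_arm --gripper '[0,0,0.3,0.3,0.3]' --pt "0 0 0.3" --pt "0 0 0.4" --pt "0 0 0.4" --pt "0 0 0" --pt "0 0 0" --twist '[0,0,0,0,0]'

```text
t: 34.47
eef_pos: [0.5849, -0.1869, 0.0975]
tool_rot: [0.001, -0.083, 0.997, -0.0]
contact_force: [1.2, 0.2, 0.9]
gripper_width: 0.301
```

move_arm --gripper '[0.3,0.3,0.4,0.4,0.4]' --pt "0 0 -3" --pt "0 0 -7" --pt "0 0 -11" --pt "0 0 -15" --pt "0 0 -19" --twist '[0,0,0,0,0]'

```text
t: 34.88
eef_pos: [0.584, -0.1867, 0.2891]
tool_rot: [0.0, -0.083, 0.997, -0.0]
contact_force: [0.7, -0.8, -0.3]
gripper_width: 0.399
```

```bash
python3 - <<'E'
from fit import *
a=4.028
go([.4765+.006*np.cos(a),.3717+.006*np.sin(a),.33],a+np.pi/2)
c=read_camera("scene"); crop(c,[.57,-.18,.06],32,12,"u2")
cams=[read_camera("top"),c]
fit(cams,.4765,.3717)
E
```

```text
pos [ 0.584  -0.1867  0.2891] yaw 1.738 z [ 0.0008 -0.0002 -1.    ] shift cm [ 1.78 56.45 -4.11] twist -0.72 q [ 0.01  0.39  0.26  1.74 -0.12  1.02  2.05] F [ 0.7 -0.8 -0.3] g 0.399 t 34.8833
u2 origin 268 146 scale 12 (768, 768, 3)
R 18.66 [0.4763 0.3716 4.0263]
L 43.53 [0.4757 0.3705 0.8918]
```

View pics/u2.png

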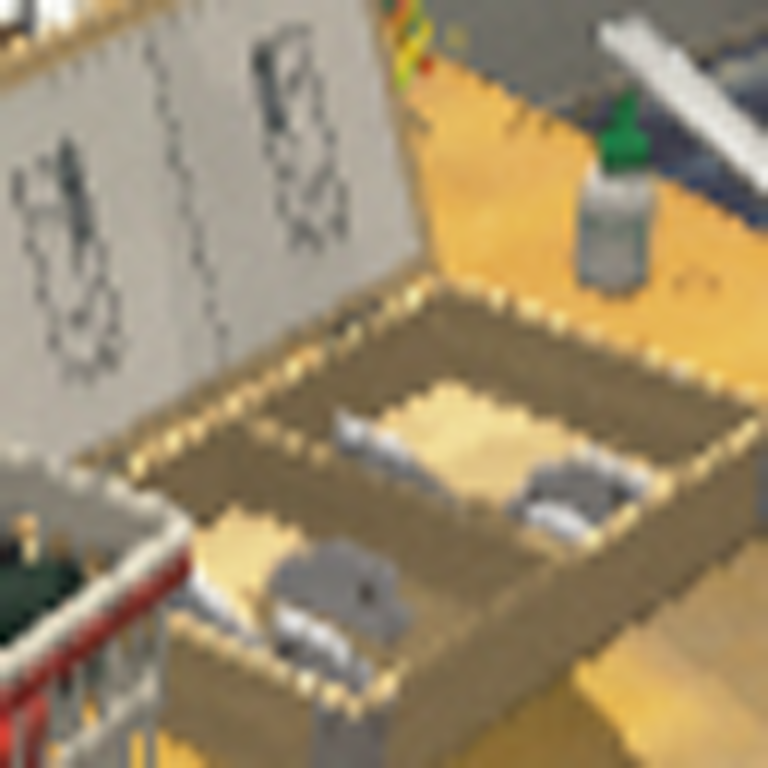

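move_arm --gripper '[0.4,0.4,0.4,0.4,0.4]' --pt "0 0 -4" --pt "0.2 4 -4" --pt "0.4 8 -4" --pt "0.6 12 -4" --pt "0.7 16 -4" --twist '[-0.1,-0.2,-0.3,-0.4,-0.5]'

```text
t: 35.4
eef_pos: [0.55, -0.0287, 0.3269]
tool_rot: [0.0, -0.329, 0.944, -0.0]
contact_force: [0.7, 0.6, -0.5]
gripper_width: 0.398
```

```bash
python3 - <<'E'
from fit import *
a=4.028
go([.4765+.006*np.cos(a),.3717+.006*np.sin(a),.2],a+np.pi/2)
E
```

```text
pos [ 0.55   -0.0287  0.3269] yaw 2.242 z [ 0.001   0.0001 -1.    ] shift cm [-18.54  35.8   12.68] twist -0.215 q [-0.15  0.25  0.11  1.84 -0.03  1.06  2.21] F [ 0.7  0.6 -0.5] g 0.398 t 35.4
```

move_arm --gripper '[0.4,0.4,0.4,0.4,0.4]' --pt "-1.8 3.6 0" --pt "-3.6 7.2 0" --pt "-5.5 10.8 0" --pt "-7.4 14.4 0" --pt "-9.2 18 0" --twist '[-0.1,-0.2,-0.215,-0.215,-0.215]'

```text
t: 35.82
eef_pos: [0.5111, 0.1701, 0.3268]
tool_rot: [0.0, -0.427, 0.904, 0.0]
contact_force: [1.4, 0.3, 0.1]
gripper_width: 0.403
```

```bash
python3 - <<'E'
from fit import *
a=4.028
go([.4765+.006*np.cos(a),.3717+.006*np.sin(a),.2],a+np.pi/2)
E
```

```text
pos [0.5111 0.1701 0.3268] yaw 2.453 z [ 0.0009  0.0004 -1.    ] shift cm [-12.76  15.49  12.68] twist -0.005 q [-0.4   0.23 -0.04  1.85  0.01  1.05  2.  ] F [1.4 0.3 0.1] g 0.403 t 35.8167
```

move_arm --gripper '[0.4,0.4,0.4,0.4,0.4]' --pt "-2.6 3.1 0" --pt "-5.2 6.2 0" --pt "-7.8 9.3 0" --pt "-10.4 12.5 0" --pt "-12.7 15.4 1" --twist '[0,0,0,0,0]'

```text
t: 36.23
eef_pos: [0.4733, 0.3674, 0.3184]
tool_rot: [0.002, -0.427, 0.904, 0.001]
contact_force: [0.7, 0.7, -0.1]
gripper_width: 0.4
```

move_arm --gripper '[0.4,0.4,0.4,0.4,0.4]' --pt "0 0 4" --pt "0 0 8" --pt "0 0 12" --pt "0 0 16" --pt "0 0 17.5" --twist '[0,0,0,0,0]'

```text
t: 36.65
eef_pos: [0.4712, 0.3622, 0.1361]
tool_rot: [-0.004, -0.427, 0.904, -0.001]
contact_force: [-0.9, -0.6, 1.3]
gripper_width: 0.397
```

move_arm --gripper '[0.4,0.4]' --pt "0 0 0" --pt "0 0 0" --twist '[0,0]'

```text
t: 36.82
eef_pos: [0.4734, 0.3641, 0.1411]
tool_rot: [-0.001, -0.427, 0.904, -0.0]
contact_force: [0.4, 0.2, 0.7]
gripper_width: 0.398
```

```bash
python3 - <<'E'
from fit import *
a=4.028
go([.4765+.006*np.cos(a),.3717+.006*np.sin(a),.0855],a+np.pi/2)
c=read_camera("scene"); crop(c,[.4765,.3717,.03],26,15,"v1")
E
```

```text
pos [0.4734 0.3641 0.1411] yaw 2.453 z [-0.0011 -0.001  -1.    ] shift cm [-0.19  0.24  5.56] twist -0.004 q [-0.67  0.55 -0.12  1.87  0.09  0.73  1.61] F [0.4 0.2 0.7] g 0.398 t 36.8167
v1 origin 174 223 scale 15 (780, 780, 3)
```

View pics/v1.png

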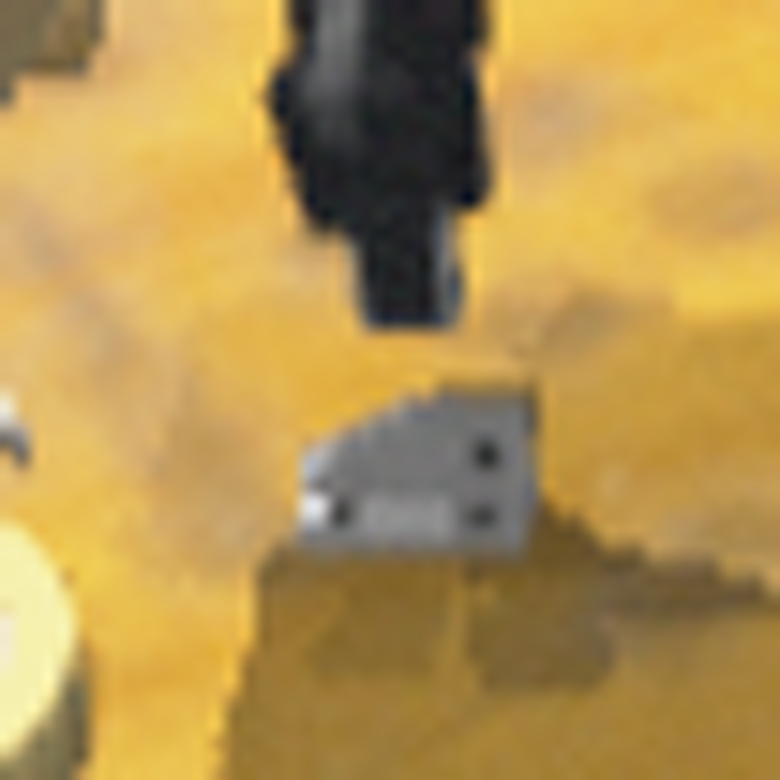

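move_arm --gripper '[0.4,0.4,0.4,0.4,0.4]' --pt "-0.2 0.2 2" --pt "-0.2 0.2 4" --pt "-0.2 0.2 5" --pt "-0.2 0.2 5.5" --pt "-0.2 0.2 5.5" --twist '[0,0,0,0,0]'

```text
t: 37.28
eef_pos: [0.4736, 0.3671, 0.0868]
tool_rot: [0.0, -0.427, 0.904, -0.0]
contact_force: [-0.4, -0.1, 0.1]
gripper_width: 0.394
```

move_arm --gripper '[0,0,0,0,0]' --pt "0 0 0" --pt "0 0 0" --pt "0 0 0" --pt "0 0 0" --pt "0 0 0" --twist '[0,0,0,0,0]'

```text
t: 37.7
eef_pos: [0.4741, 0.3676, 0.0879]
tool_rot: [0.001, -0.427, 0.904, 0.0]
contact_force: [-0.5, -0.9, 6.7]
gripper_width: 0.081
```

move_arm --gripper '[0,0,0,0,0]' --pt "0 0 -3" --pt "0 0 -7" --pt "0 0 -11" --pt "0 0 -15" --pt "0 0 -19" --twist '[0,0,0,0,0]'

```text
t: 38.12
eef_pos: [0.473, 0.3667, 0.2788]
tool_rot: [0.0, -0.427, 0.904, 0.0]
contact_force: [1.6, 0.9, -1.2]
gripper_width: 0.081
```

move_arm --gripper '[0,0,0,0,0]' --pt "0 0 -4" --pt "0 0 -5" --pt "0 0 -5" --pt "0 0 -5" --pt "0 0 -5" --twist '[0,0,0,0,0]'

```text
t: 38.53
eef_pos: [0.4726, 0.3664, 0.3247]
tool_rot: [-0.001, -0.427, 0.904, -0.0]
contact_force: [0.2, 0.1, -1.9]
gripper_width: 0.075
```

```bash
python3 - <<'E'
from fit import *
t=c2w(.022,-.090);go([t[0],t[1],.33],CY+np.pi/2)
for n in("top","scene"):
    c=read_camera(n); crop(c,[.474,.367,.25] if n=="scene" else [.55,-.16,.02],38,10,n+"_s")
cv2.imwrite("pics/v4.png",np.hstack([cv2.resize(cv2.imread(f"pics/{n}_s.png"),(400,400)) for n in("top","scene")]))
E
```

```text
pos [0.4726 0.3664 0.3247] yaw 2.453 z [-0.0022 -0.002  -1.    ] shift cm [ 40.21 -47.07  -0.43] twist 0.716 q [-0.66  0.34 -0.13  1.71  0.05  1.1   1.64] F [ 0.2  0.1 -1.9] g 0.075 t 38.5333
top_s origin 288 148 scale 10 (760, 760, 3)
scene_s origin 156 155 scale 10 (760, 760, 3)
```

View pics/v4.png

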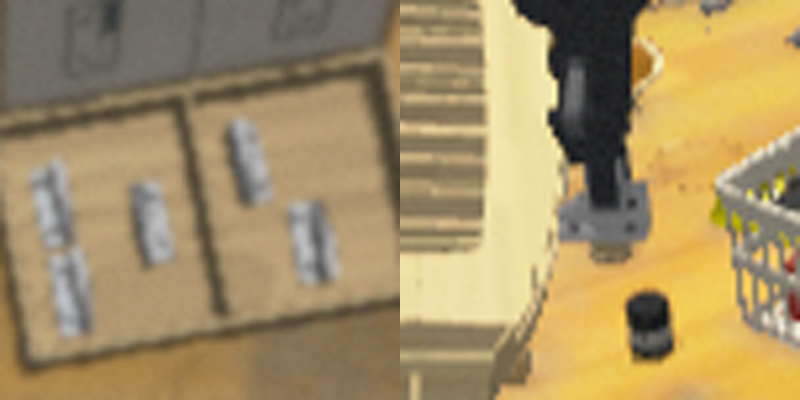

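move_arm --gripper '[0,0,0,0,0]' --pt "2.6 -3 -0.5" --pt "5.2 -6 -0.5" --pt "7.8 -9.1 -0.5" --pt "10.4 -12.2 -0.5" --pt "13 -15.2 -0.5" --twist '[0,0.08,0.18,0.28,0.38]'

```text
t: 39.05
eef_pos: [0.5077, 0.1679, 0.3301]
tool_rot: [-0.001, -0.246, 0.969, -0.0]
contact_force: [0.1, 0.2, 0.3]
gripper_width: 0.078
```

```bash
python3 - <<'E'
from fit import *
t=c2w(.022,-.090);go([t[0],t[1],.33],CY+np.pi/2)
E
```

```text
pos [0.5077 0.1679 0.3301] yaw 2.068 z [-0.0022 -0.0011 -1.    ] shift cm [ 13.2  -39.6    0.04] twist 0.331 q [-0.44  0.22  0.01  1.86 -0.    1.06  1.63] F [0.1 0.2 0.3] g 0.078 t 39.05
```

move_arm --gripper '[0,0,0,0,0]' --pt "1.3 -3.9 0" --pt "2.6 -7.8 0" --pt "3.9 -11.7 0" --pt "5.2 -15.6 0" --pt "6.5 -19.5 0" --twist '[0.08,0.16,0.24,0.33,0.33]'

```text
t: 39.47
eef_pos: [0.5444, -0.0341, 0.3302]
tool_rot: [-0.001, -0.084, 0.996, -0.0]
contact_force: [0.8, 0.3, 0.0]
gripper_width: 0.08
```

```bash
python3 - <<'E'
from fit import *
t=c2w(.022,-.090);go([t[0],t[1],.33],CY+np.pi/2)
E
```

```text
pos [ 0.5444 -0.0341  0.3302] yaw 1.738 z [-0.0023 -0.0004 -1.    ] shift cm [ -0.08 -21.22   0.02] twist 0.002 q [-0.2   0.24  0.18  1.85 -0.05  1.06  1.73] F [0.8 0.3 0. ] g 0.08 t 39.4667
```

move_arm --gripper '[0,0,0,0,0]' --pt "0 -4 0" --pt "0 -8 0" --pt "0 -12 0" --pt "0 -16 0" --pt "0 -20 0" --twist '[0,0,0,0,0]'

```text
t: 39.88
eef_pos: [0.5788, -0.2309, 0.3299]
tool_rot: [-0.001, -0.086, 0.996, 0.0]
contact_force: [1.3, -0.4, -0.5]
gripper_width: 0.079
```

move_arm --gripper '[0,0,0,0,0]' --pt "0 -1.2 3" --pt "0 -1.2 7" --pt "0 -1.2 11" --pt "0 -1.2 15" --pt "0 -1.2 17" --twist '[0,0,0,0,0]'

```text
t: 40.3
eef_pos: [0.578, -0.2398, 0.155]
tool_rot: [-0.004, -0.086, 0.996, 0.002]
contact_force: [-0.6, 0.4, -0.6]
gripper_width: 0.08
```

move_arm --gripper '[0,0,0,0,0]' --pt "0 0 1" --pt "0 0 2" --pt "0 0 2.5" --pt "0 0 2.5" --pt "0 0 2.5" --twist '[0,0,0,0,0]'

```text
t: 40.72
eef_pos: [0.582, -0.2413, 0.1376]
tool_rot: [0.001, -0.086, 0.996, -0.0]
contact_force: [0.3, 0.2, -0.0]
gripper_width: 0.076
```

```bash
python3 - <<'E'
from fit import *
t=c2w(.022,-.090);go([t[0],t[1],.0945],CY+np.pi/2)
c=read_camera("scene"); crop(c,[.57,-.2,.06],32,12,"w1")
E
```

```text
pos [ 0.582  -0.2413  0.1376] yaw 1.743 z [ 0.0017 -0.0006 -1.    ] shift cm [ 0.18 -0.15  4.31] twist 0.006 q [ 0.13  0.6   0.22  1.81 -0.18  0.75  2.19] F [ 0.3  0.2 -0. ] g 0.076 t 40.7167
w1 origin 271 144 scale 12 (768, 768, 3)
```

View pics/w1.png

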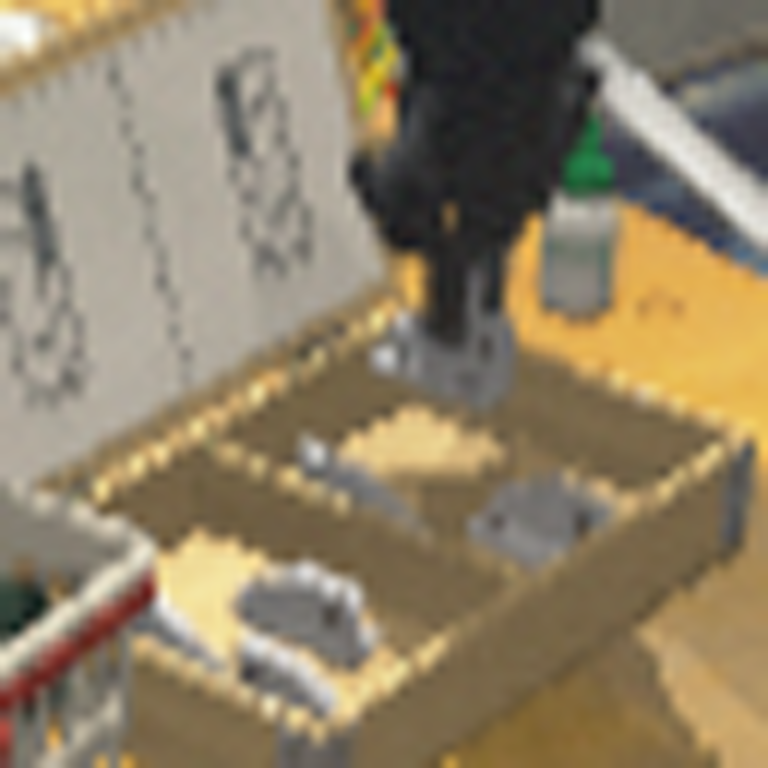

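move_arm --gripper '[0,0,0,0,0]' --pt "0.2 0 1" --pt "0.2 0 2" --pt "0.2 0 3" --pt "0.2 0 4" --pt "0.2 0 4.2" --twist '[0,0,0,0,0]'

```text
t: 41.18
eef_pos: [0.578, -0.2408, 0.092]
tool_rot: [-0.002, -0.086, 0.996, 0.001]
contact_force: [-2.5, 0.5, 3.1]
gripper_width: 0.08
```

move_arm --gripper '[0,0,0.3,0.3,0.3]' --pt "0 0 0.3" --pt "0 0 0.4" --pt "0 0 0.4" --pt "0 0 0" --pt "0 0 0" --twist '[0,0,0,0,0]'

```text
t: 41.6
eef_pos: [0.5797, -0.2416, 0.0951]
tool_rot: [0.001, -0.086, 0.996, -0.0]
contact_force: [-0.2, -1.0, 0.4]
gripper_width: 0.302
```

move_arm --gripper '[0.3,0.3,0.3,0.3,0.3]' --pt "0 0 -3" --pt "0 0 -7" --pt "0 0 -11" --pt "0 0 -15" --pt "0 0 -19" --twist '[0,0,0,0,0]'

```text
t: 42.02
eef_pos: [0.579, -0.2414, 0.2864]
tool_rot: [0.0, -0.086, 0.996, -0.0]
contact_force: [1.4, 0.5, 0.7]
gripper_width: 0.299
```

move_arm --gripper '[0.3,0.3,0.3,0.3,0.3]' --pt "0 4 0" --pt "0 8 0" --pt "0 12 0" --pt "0 16 0" --pt "0 20 0" --twist '[0,0,0,0,0]'

```text
t: 42.43
eef_pos: [0.5445, -0.0426, 0.2848]
tool_rot: [0.0, -0.086, 0.996, -0.0]
contact_force: [1.1, -0.5, -0.5]
gripper_width: 0.301
```

move_arm --gripper '[0.3,0.3,0.3,0.3,0.3]' --pt "0 4 0" --pt "0 8 0" --pt "0 12 0" --pt "0 16 0" --pt "0 16 0" --twist '[0,0,0,0,0]'

```text
t: 42.85
eef_pos: [0.5159, 0.1228, 0.2846]
tool_rot: [0.0, -0.092, 0.996, 0.002]
contact_force: [-0.2, 1.4, -0.6]
gripper_width: 0.297
```

```bash
python3 - <<'E'
from fit import *
o=get_obs();print(o["t"],o["eef_pos"])
for n in("top","scene"):
    c=read_camera(n); crop(c,[.55,-.17,.03],42,9,n+"_x"); cv2.imwrite(f"pics/{n}_full.png",cv2.resize(c["pixels"][:,:,::-1],(800,600)))
    for q in("lid_bar","block_mid","glue_bottle","paint_pot","masking_tape"):
        print(q,n,[(np.array(d["centre"]).round(3).tolist(),round(d["p"],2)) for d in spot_point(q,n)][:2])
cv2.imwrite("pics/x1.png",np.hstack([cv2.resize(cv2.imread(f"pics/{n}_x.png"),(400,400)) for n in("top","scene")]))
E
```

```text
42.85 [0.5159 0.1228 0.2846]
top_x origin 288 143 scale 9 (756, 756, 3)
lid_bar top [([0.689, -0.141, 0.227], 0.65), ([0.395, -0.318, 0.013], 0.28)]
block_mid top [([0.392, -0.318, 0.014], 0.62)]
glue_bottle top [([0.66, -0.389, -0.001], 0.53)]
paint_pot top [([0.652, 0.263, -0.001], 0.38)]
masking_tape top [([0.492, 0.508, 0.004], 0.7), ([0.658, -0.39, -0.002], 0.56)]
scene_x origin 259 144 scale 9 (756, 756, 3)
lid_bar scene [([0.687, -0.139, 0.226], 0.87), ([0.663, -0.391, 0.003], 0.73)]
block_mid scene [([0.393, -0.31, 0.012], 0.69), ([0.624, -0.15, 0.045], 0.28)]
glue_bottle scene [([0.531, -0.239, 0.019], 0.53), ([0.665, -0.389, 0.005], 0.49)]
paint_pot scene [([0.646, 0.26, -0.0], 0.63)]
masking_tape scene [([0.49, 0.502, -0.001], 0.83), ([0.395, -0.311, 0.009], 0.22)]
```

View pics/x1.png

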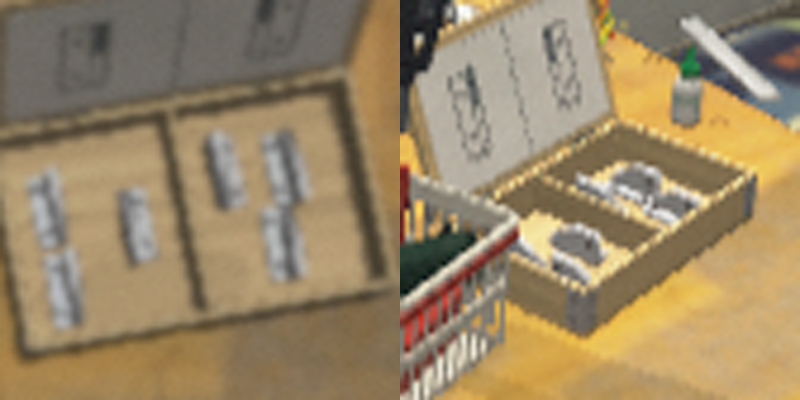

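View pics/top_full.png

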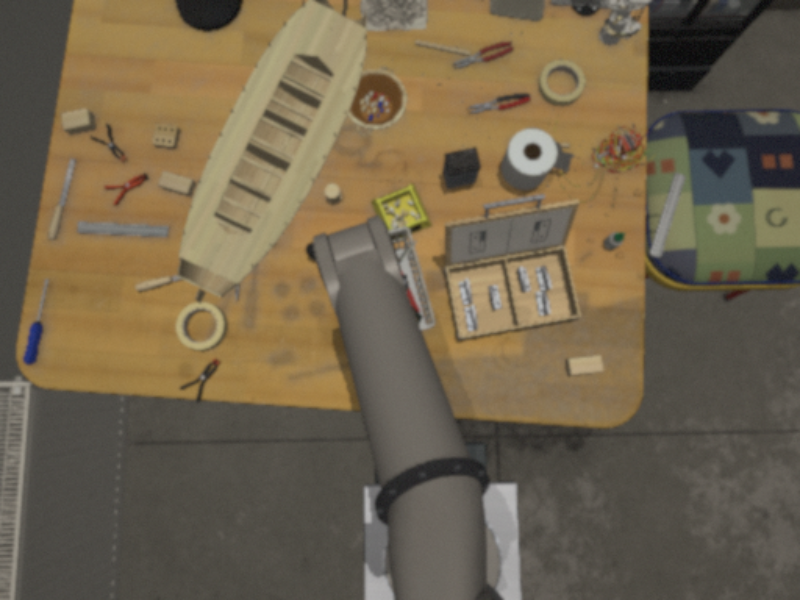

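C and the bay's own right bracket look nearly touching, so I'll check them more closely.

```bash
python3 - <<'E'
from fit import *
cams=[read_camera("top"),read_camera("scene")]
c=cams[0];f=lambda u,v:pix2w(c,288+u/400*84-.5,143+v/400*84-.5,.02)
for nm,(u,v),h in [("C",(288,168),"R"),("Q",(284,242),"R"),("B",(225,170),"R"),("P",(138,225),"L"),("A",(46,210),"L"),("D",(66,288),"L")]:
    X=f(u,v);print(nm,X.round(3),w2c(X).round(3))
    r=fit(cams[:1],X[0],X[1],n=20,z=.019,hands=h);print("  case",w2c(r[0][2]).round(4))
o=[]
for n,cc in zip("ts",cams):
    crop(cc,[.56,-.23,.02],20,20,"y"+n);o.append(cv2.resize(cv2.imread(f"pics/y{n}.png"),(400,400)))
cv2.imwrite("pics/y.png",np.hstack(o))
E
```

```text
C [ 0.578 -0.233  0.02 ] [ 0.021 -0.08 ]
R 19.76 [ 0.5799 -0.2376  3.3026]
  case [ 0.0222 -0.0844]
Q [ 0.525 -0.228  0.02 ] [-0.03  -0.066]
R 25.91 [ 0.5282 -0.2334  3.2515]
  case [-0.0281 -0.0718]
B [ 0.577 -0.189  0.02 ] [ 0.028 -0.036]
R 12.72 [ 0.5773 -0.1851  0.1782]
  case [ 0.0284 -0.0322]
P [ 0.539 -0.126  0.02 ] [0.001 0.033]
L 6.51 [ 0.5399 -0.1207  3.2993]
  case [0.0022 0.0375]
A [ 0.551 -0.061  0.02 ] [0.023 0.094]
L 5.71 [ 0.5527 -0.0685  6.4449]
  case [0.0233 0.0868]
D [ 0.495 -0.073  0.02 ] [-0.034  0.092]
L 13.74 [ 0.4964 -0.0783  6.4024]
  case [-0.0337  0.0864]
yt origin 327 163 scale 20 (800, 800, 3)
ys origin 289 163 scale 20 (800, 800, 3)
```

View pics/y.png

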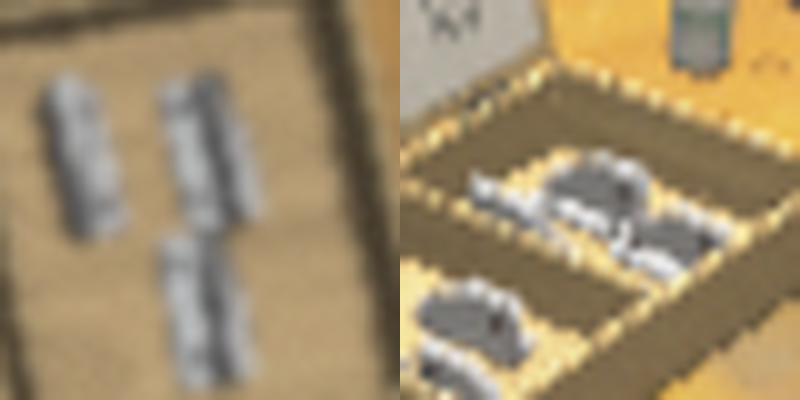

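All six brackets fit inside their bays with mid-points well within the limits. C was at floor height when I let go. I'll move the arm clear and hand in.

move_arm --gripper '[0.3,0.3,0.3,0.3,0.3]' --pt "0 0 -3" --pt "0 0 -6" --pt "0 0 -8" --pt "0 0 -8" --pt "0 0 -8" --twist '[0,0,0,0,0]'

```text
t: 43.97
eef_pos: [0.5181, 0.1135, 0.3657]
tool_rot: [0.001, -0.086, 0.996, 0.0]
contact_force: [0.1, 0.3, -0.1]
gripper_width: 0.302
```

move_arm --gripper '[0.3,0.3,0.3,0.3,0.3]' --pt "0 0 0" --pt "0 0 0" --pt "0 0 0" --pt "0 0 0" --pt "0 0 0" --twist '[0,0,0,0,0]'

```text
t: 44.38
eef_pos: [0.5175, 0.1133, 0.3639]
tool_rot: [-0.001, -0.086, 0.996, -0.0]
contact_force: [-0.6, 0.3, 0.1]
gripper_width: 0.3
```

```bash
python3 - <<'E'
from fit import *
cams=[read_camera("top"),read_camera("scene")]
for h,x,y in (("R",.58,-.237),("R",.528,-.233)): print(w2c(fit(cams[:1],x,y,n=20,z=.019,hands=h)[0][2]))
o=get_obs();print(o["t"],o["eef_pos"],o["contact_force"],abs(o["joint_vel"]).max())
cv2.imwrite("pics/final.png",cv2.resize(cams[1]["pixels"][:,:,::-1],(800,600)))
E
```

```text
R 9.92 [ 0.5799 -0.2376  3.3031]
[ 0.0222 -0.0844]
R 30.82 [ 0.5282 -0.2334  3.2519]
[-0.0281 -0.0718]
44.4833 [0.5175 0.1133 0.3642] [ 0.3884 -0.6329  0.1893] 0.002355794947148735
```

View pics/final.png

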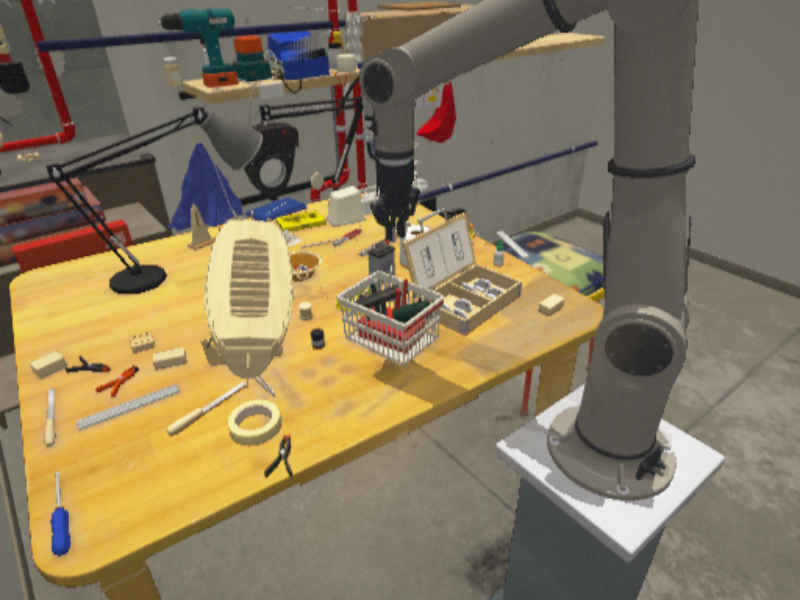

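The bench is clear of brackets, the lid stands open at (440,250), the block lies flat at (551,303) and the arm hangs free.

```bash
python3 -c "
from station import *
print(hand_in())"
```

```text
the job is handed in; nothing more can be done
None
```

I finished the job and handed it in at about 44 s of the 210 s allowed. The hand-in reports no verdict, so what follows rests on my own last checks.

- **Sanding block:** it was laid flat on the bench in front of the case, at about (0.39, -0.31), before the lid was touched. Both cameras put its middle about 13 mm above the bench.
- **Lid:** raised by its bar and left at about 110°. The bar stayed at about (0.688, -0.140, 0.227) after I let go.
- **Left bay:** it holds three left-hand brackets, two from the bench and one moved over from the right bay.
- **Right bay:** it holds three right-hand brackets, two from the bench and the one that was already there. By the top camera, every bracket in either bay is well inside the position limits in x and y. Height I judged by eye and by the gripper's height at release.
- **Bystanders:** the glue bottle, paint pot and masking tape read within a few millimetres of where they started. The arm hangs clear, with almost no force on it.

**Closest pair:** one bracket I placed in the right bay lies end to end with the one already there, touching or nearly so. The fitted centres are about 50 mm apart along the case, slightly less than a bracket's 52 mm length. The gripper was at floor height when I let go, and neither bracket's fitted position changed between my last two looks. I therefore take them to be side by side, not one on the other.

**Detector disagreements:** once the detector placed the glue bottle inside the case and once it took it for the masking tape. Its other readings and the pictures show the bottle unmoved.

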